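# Set up the sauce caddy for service

## Robot

A 7-joint arm with a two-finger parallel gripper is mounted at the origin on a cart in front of the work surface, level with it; the furniture and walls round the work are solid. World frame = base frame: x ahead of the robot, y to its left, z up, the work surface at z = 0. Lengths are in m, angles in rad, forces in N, time in s.
With the tool pointing down it reaches from about 0.4 to 0.85 m from the base axis. Payload 4.5 kg.
Tool frame: the origin (TCP) lies on the front face of the gripper's body, between the roots of the fingers; the fingertips stand 73 mm ahead of it and the grasp point (between the pads) lies 54 mm ahead of it; x points along the fingers, y is the direction in which the jaws open and shut, and the axes are right-handed (so a half turn about x gives the same grasp; the last joint's range is limited). The gripper opens to 85 mm and grips with 20 to 120 N. Pads are 22 mm wide; open, the fingers measure 114 mm over their backs; the gripper's body (76 mm by 85 mm) begins 54 mm behind the grasp point. The pads swing forward as they close: fully open they stand 13 mm farther back than shut.
Start: joints at [-1.228, 0.689, -0.195, 1.565, 0.157, 0.902, -0.215], TCP at [0.19, 0.595, 0.304] pointing down, gripper open.
Joint ranges: [-3.01, 3.01], [-0.46, 2.08], [-1.47, 1.51], [0.13, 2.56], [-1, 4.14], [0.04, 2.09], [-2.66, 2.66]. Speed limits (rad/s): [2.57, 2.57, 3.14, 3.14, 3.14, 3.14, 3.14].

## Interface

Orientations are given as a unit quaternion [x, y, z, w].
In Python, from bench import * gives the robot as it stands. The module is installed in compiled form; this text tells all that it offers.
- The arm moves only by the tool servo_tool, never from a script. Its argument "commands" is a list of rows, each an object of numbers: "x", "y", "z": the shift along the tool's x, y, z in m; "ax", "ay", "az": the turn, a rotation vector about the tool's x, y, z in rad; "claw": the opening, from 0 (shut) to 1 (fully open). In form: [{"x": .., "y": .., "z": .., "ax": .., "ay": .., "az": .., "claw": ..}, ...]. A call has exactly 5 rows; each row is the pose to reach, as a shift and turn from the pose measured when the call began, along the tool's axes at that moment; what a row does not reach only later rows make up. A row lasts 1/8 s, in which the tool goes at most 62.5 mm and 10.7 degrees, less where a joint would pass 70% of its speed; a pose out of reach is approached as far as the arm can. A call with a gripper value outside its range is refused whole. The fingers move at their own pace and stop on an object; the grip force is fixed at half the most. Time passes only in rows, so rows that repeat a pose let the fingers close, or fill a call up. It gives the time, the measured TCP pose, the force and the opening at its end, in the units of the state.
- sense(): the state, without advancing time (a new reading comes with each control period).
- get_image(name): name is "scene" or "side" or "wrist"; returns a dict with "pixels" (400x640x3 uint8, red, green, blue), "fov_y" (degrees; the focal length in pixels is half the picture's height over the tangent of half this angle, whatever the lens; pixels are square), "cx", "cy" (the principal point, pixels), "rvec" (rotation vector, rad) and "tvec" (3), from world to camera coordinates, as OpenCV has them; the wrist camera has in their place "tool_from_camera" (4x4, takes a point from camera to tool coordinates, whose origin is the TCP and whose axes are the tool frame's). Camera axes: x right, y down, z forward; pixel columns grow to the right and rows downward; lengths in m; the calibration is good to about 2 mm. A picture is of the moment at which its call begins: read the wrist's pose just before it. There is no depth.
- close_job(): hands the job in, once; it reports no verdict.
Trained networks look in the newest picture that a camera, given by its name, has taken for a name from the list of things; names that differ only in an ending like _2 or _b are one class to them, and where a whole thing is asked for, a point or a joint stands for the part that bears it (a point fixed in the world has none). Each returns a list of dicts, best first, with "p" (0 to 1); they miss things now and then, are a little off and sometimes report something else, mostly with a low value. They report only what shows in the picture. A call takes as long as a camera call. They do not tell look-alikes from the thing itself.
- boxes_of(label, camera): "extent" ([left, top, width, height] in pixels, round what is visible of it).
- regions_of(label, camera): "mask" (400x640 bool, what is visible of it) and "extent" ([left, top, width, height] in pixels, round what is visible of it).
- spot_point(label, camera): "uv" ([column, row] in pixels: a listed point, or the origin of a listed thing).
The state is a dict: "time": time; "joint_pos": joint angles; "dq": joint speeds; "joint_torque": joint torques, N m; "eef_pos": TCP position; "tcp_rot": TCP orientation; "ft_force": force on the tool from outside, world axes, zero at the start; "wrist_torque": the same for the moment, N m; "finger_gap": opening from 0.0 (shut) to 1.0 (fully open).
Only numpy, scipy, OpenCV 4.12 (cv2) and the standard library are available. Lean on these libraries where they do the work, as an engineer would, in place of code of your own. Each camera call takes 0.05 s, during which the arm holds its last target.

## Task

Get the sauce caddy ready for the counter. First lay the steel plate in the tray's recess, its notch over the pin, so that it lies flat; then stand every sauce jar there is upright on that plate, and stand the ticket post in the caddy's black socket, feeling about over the floor of the socket for the blind hole until the post drops fully home. Do not push the squeeze bottle, the dip cup or the stapler about.

Things in the scene. Friction and masses are not known exactly. Their poses are not given: they have to be found in the camera images.
- caddy: Fixed caddy. Wooden tray 114 (its x) x 320 (its y) mm, rim 12 mm above the counter, recess 86 x 292 mm, its floor 6 mm above the counter. Behind it a black pedestal 94 x 94 x 50 mm high, centred at x = +135 mm. Origin: on the counter under the tray's centre. x points from tray to pedestal (away from the robot, within 12 degrees), y along the tray, z up.
- recess (a point): Centre of the floor of the tray's recess (6 mm above the counter), axes as the caddy's. The plate lies in the recess with 3 mm play on every side, its x along the caddy's y, its top level with the rim.
- pin (a point): Tip of the single upright steel locating pin, 10 mm in diameter with a cone-shaped tip, 15 mm tall from the recess floor; it stands in the +y end of the recess, 137 mm from the recess centre. Axes as the caddy's.
- well (a point): Centre of the round mouth (50 mm wide) of the socket in the pedestal's top, 50 mm above the counter. The well is 18 mm deep; in its flat black floor is a round blind hole, 23 mm wide, 1.5 mm chamfer, 25 mm deep (bottom 7 mm above the counter). Its place is not told: its centre is off the well's centre by up to 7 mm in x and 7 mm in y (caddy axes), anew at each start.
- plate: Loose steel plate, 286 (its x) x 80 (its y) x 6 mm, 0.3 kg, lying flat. Its +x end has a U notch in the middle, 14 mm wide, 20 mm deep, which goes over the pin; the other way round it cannot lie flat. In the middle of its top stands a dark handle 36 (along x) x 12 (along y) mm, top 40 mm above the underside: grip it across the 12 mm. Origin: centre of the underside.
- post: Loose aluminium ticket post, 110 mm tall, 0.12 kg: round shaft 20 mm in diameter, 70 mm long, foot tapered to 15 mm over the last 3.5 mm; above it a flat head 34 (its x) x 20 (its y) x 40 mm: grip it across the 20 mm. Origin: centre of the foot's underside; z up. It starts standing on the counter in the dock. Fully home, its foot is 43 mm below the socket's mouth.
- post_tip (a point): Centre of the underside of the post's foot.
- dock: Fixed wooden block 56 x 56 x 28 mm with a 28 mm hole right through, in which the post stands at the start. Origin: centre of the underside.
- jar0: Sauce jar, closed, round, 50 mm in diameter and 62 mm tall, 0.18 kg, with a steel lid (48 mm across, the top 15 mm); grip round its 50 mm. Three or four such jars, all alike, are there (None: absent). Origin: centre of the underside. Jars fit in one row along the plate, two on either side of its handle.
- jar1: Sauce jar, closed, round, 50 mm in diameter and 62 mm tall, 0.18 kg, with a steel lid (48 mm across, the top 15 mm); grip round its 50 mm. Three or four such jars, all alike, are there (None: absent). Origin: centre of the underside. Jars fit in one row along the plate, two on either side of its handle.
- jar2: Sauce jar, closed, round, 50 mm in diameter and 62 mm tall, 0.18 kg, with a steel lid (48 mm across, the top 15 mm); grip round its 50 mm. Three or four such jars, all alike, are there (None: absent). Origin: centre of the underside. Jars fit in one row along the plate, two on either side of its handle.
- jar3: Sauce jar, closed, round, 50 mm in diameter and 62 mm tall, 0.18 kg, with a steel lid (48 mm across, the top 15 mm); grip round its 50 mm. Three or four such jars, all alike, are there (None: absent). Origin: centre of the underside. Jars fit in one row along the plate, two on either side of its handle.
- squeeze_bottle: Bystander: yellow squeeze bottle, 62 mm across and 206 mm tall, upright; leave alone. Origin: centre of the underside.
- dip_cup: Bystander: small white cup, 76 mm across and 47 mm tall; leave alone. Origin: centre of the underside.
- stapler: Bystander: black stapler, 133 mm long (its y), 34 mm wide and 50 mm high; leave alone. Origin: centre of the underside.
Things that resemble listed ones, but are neither listed nor needed, are in the scene too. What is shaped like the jar0 but blue or green is not meant. What is shaped like the jar3 but red is not meant.

How it is judged:
On the way:
1. the plate lies flat in the recess with its notch over the pin (z of plate in the frame of recess between -0.003 and 0.002 m and angle between plate's own z axis and vertical below 0.02 rad and horizontal distance between plate and recess below 0.006 m and angle between the x axis of plate and the y axis of caddy, either way round below 0.04 rad and x of pin in the frame of plate above 0.1 m), for 0.2 s.
At the end, for the whole second after the job is handed in: Plate flat in the recess (6 mm, 0.02 rad tilt, 0.04 rad yaw), notch over the pin; every jar on the plate, upright (0.08 rad), its centre at least 10 mm inside the plate edges; post foot 36 mm or more below the socket mouth, within 15 mm of its centre, upright within 0.12 rad; all at rest (all of step 1 and horizontal distance between post_tip and well below 0.015 m and z of post_tip in the frame of well below -0.036 m and angle between post's own z axis and vertical below 0.12 rad and linear speed of each of post, jar0, jar1, jar2, jar3 below 0.02 m/s and x of jar0 in the frame of plate between -0.13 and 0.13 m and y of jar0 in the frame of plate between -0.03 and 0.03 m and z of jar0 in the frame of plate between 0.003 and 0.01 m and angle between each of jar0, jar1, jar2, jar3's own z axis and vertical below 0.08 rad and x of jar1 in the frame of plate between -0.13 and 0.13 m and y of jar1 in the frame of plate between -0.03 and 0.03 m and z of jar1 in the frame of plate between 0.003 and 0.01 m and x of jar2 in the frame of plate between -0.13 and 0.13 m and y of jar2 in the frame of plate between -0.03 and 0.03 m and z of jar2 in the frame of plate between 0.003 and 0.01 m and x of jar3 in the frame of plate between -0.13 and 0.13 m and y of jar3 in the frame of plate between -0.03 and 0.03 m and z of jar3 in the frame of plate between 0.003 and 0.01 m); the robot touches nothing.
It fails at once if the squeeze bottle is pushed more than 30 mm (distance of squeeze_bottle from where it was at the start of the episode above 0.03 m).
It fails at once if the dip cup is pushed more than 30 mm (distance of dip_cup from where it was at the start of the episode above 0.03 m).
It fails at once if the stapler is pushed more than 30 mm (distance of stapler from where it was at the start of the episode above 0.03 m).
Of jar0, jar1, jar2, jar3 only 3 to 4 are there at a start; the rules pass over those that are not, and their reading is None.
At some moment in a run one of jar0, jar1, jar2, jar3 may be knocked a few centimetres aside while the robot is not near it.
It also fails if it takes over 210 s, if anything falls off the work surface, if the arm or the gripper's body presses on something with over 40 N, if the wrist force passes 120 N, or if a joint passes its speed limit or range.

## Working session

There is one attempt and no reset: what is moved stays moved. The work goes in short steps, Python scripts to look and compute and a tool call to move; the robot and the scene stay as the last step left them, time stands still between calls to the robot, and variables do not carry over. Pictures are saved under pics/ and viewed, and the job is handed in when it is done.

Besides the shell and the picture viewer there is one more tool, called after "Emit:" as name(argument=value, ...), one argument or row to a line, values as JSON. servo_tool: Moves the arm, as the interface text tells. Its arguments: {"type":"object","properties":{"commands":{"type":"array"}},"required":["commands"]}

```bash
mkdir -p pics; cat > h.py <<'E'
from bench import *
import numpy as np, cv2
from scipy.spatial.transform import Rotation as R
def save(im,n): cv2.imwrite('pics/'+n, cv2.cvtColor(im,cv2.COLOR_RGB2BGR))
def cam(im):
    f=200/np.tan(np.radians(im['fov_y']/2))
    K=np.array([[f,0,im['cx']],[0,f,im['cy']],[0,0,1.]])
    if 'rvec' in im and im['rvec'] is not None:
        Rm=R.from_rotvec(np.array(im['rvec']).ravel()).as_matrix(); t=np.array(im['tvec']).ravel()
    else:
        s=im['state']; T=np.eye(4); T[:3,:3]=R.from_quat(s['tcp_rot']).as_matrix(); T[:3,3]=s['eef_pos']
        M=np.linalg.inv(T@np.array(im['tool_from_camera'])); Rm=M[:3,:3]; t=M[:3,3]
    return K,Rm,t
def shot(n):
    s=sense(); im=get_image(n)
    im=dict(im); im['state']=s; return im
def ray(im,uv,z):
    K,Rm,t=cam(im); c=-Rm.T@t; d=Rm.T@np.linalg.inv(K)@np.array([uv[0],uv[1],1.]); return c+d*(z-c[2])/d[2]
def proj(im,p):
    K,Rm,t=cam(im); q=K@(Rm@np.asarray(p,float)+t); return q[:2]/q[2]
E
python3 - <<'E'
from h import *
np.set_printoptions(precision=3,suppress=True)
s=sense(); print({k:np.round(v,3) for k,v in s.items()})
for n in ['scene','side','wrist']:
    im=shot(n); save(im['pixels'],n+'0.png'); K,Rm,t=cam(im); print(n,im['fov_y'],im['cx'],im['cy'],-Rm.T@t, Rm[2])
    print(im.keys())
E
```

```text
{'time': np.float64(0.0), 'joint_pos': array([-1.228,  0.69 , -0.195,  1.566,  0.157,  0.902, -0.215]), 'dq': array([-0.001,  0.   , -0.   ,  0.002, -0.   ,  0.001,  0.001]), 'joint_torque': array([  0.   , -53.961,  -1.267, -15.854,   0.009,   0.01 ,  -0.   ]), 'eef_pos': array([0.19 , 0.595, 0.303]), 'tcp_rot': array([ 0.108,  0.699, -0.109,  0.699]), 'ft_force': array([-0.265,  0.302, -0.821]), 'wrist_torque': array([-0.02 , -0.017,  0.033]), 'finger_gap': np.float64(1.004)}
scene 45.68033871988723 322.1076038409773 195.45480919939996 [ 1.855 -0.29   0.701] [-0.867  0.239 -0.438]
dict_keys(['pixels', 'fov_y', 'cx', 'cy', 'rvec', 'tvec', 'state'])
side 43.74253334329109 319.26286481396653 194.95659278164686 [0.249 1.093 1.041] [ 0.214 -0.716 -0.664]
dict_keys(['pixels', 'fov_y', 'cx', 'cy', 'rvec', 'tvec', 'state'])
wrist 61.950094481267506 318.962681828578 197.20942987891885 [0.116 0.62  0.373] [ 0.29  -0.094 -0.952]
dict_keys(['pixels', 'fov_y', 'cx', 'cy', 'tool_from_camera', 'state'])
```

View pics/scene0.png

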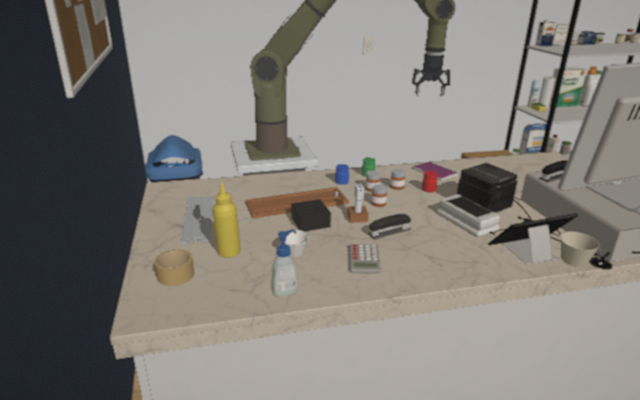

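View pics/side0.png

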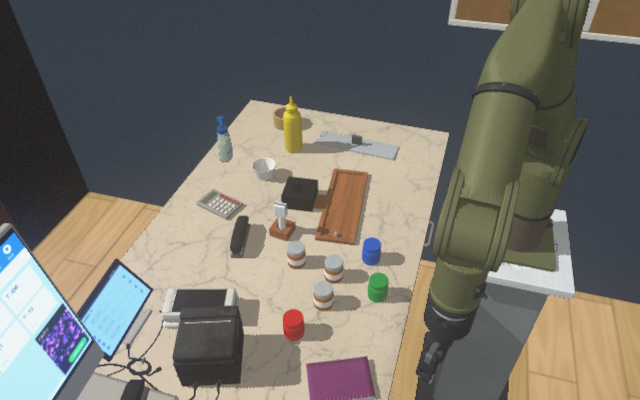

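View pics/wrist0.png

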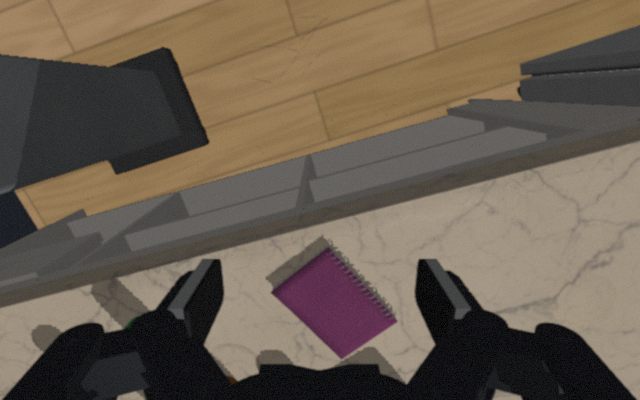

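The side view shows three plain white/brown jars at (297,255), (333,268) and (323,295). The decoys are blue (372,250), green (377,288) and red (293,325). The plate is at (357,145), with its handle, beside the yellow bottle. The tray is at (343,205), the pedestal at (300,193) and the post at (281,220). Next I enlarge these areas and measure them.

```bash
python3 - <<'E'
from h import *
np.set_printoptions(precision=4,suppress=True)
Z={'jar0':0,'plate':0,'post':0,'dock':0,'squeeze_bottle':0,'dip_cup':0,'stapler':0,'caddy':0,'pin':.021,'well':.05,'recess':.006}
for n in ['side','scene']:
    im=shot(n); 
    for l,z in Z.items():
        for r in spot_point(l,n)[:6]:
            if r['p']>.2: print(n,l,round(r['p'],2),np.round(r['uv'],1),ray(im,r['uv'],z)[:2])
    if n=='side':
        c=im['pixels'][110:340,210:420]; save(cv2.resize(c,None,fx=2.6,fy=2.6,interpolation=cv2.INTER_CUBIC),'side0c.png')
    else:
        c=im['pixels'][145:295,145:455]; save(cv2.resize(c,None,fx=2.5,fy=2.5,interpolation=cv2.INTER_CUBIC),'scene0c.png')
E
```

```text
side jar0 0.97 [319.3 301.5] [0.4722 0.3607]
side jar0 0.87 [335.6 276.9] [0.4525 0.2729]
side jar0 0.77 [374.1 254.4] [0.37   0.1676]
side jar0 0.67 [296.6 262.5] [0.5678 0.2532]
side jar0 0.66 [294.9 332.9] [0.5032 0.4643]
side jar0 0.59 [376.9 291.6] [0.3378 0.2908]
side plate 0.96 [355.6 146.1] [ 0.5335 -0.3139]
side plate 0.25 [341.2 202.8] [ 0.5097 -0.0131]
side post 0.66 [282.5 233.8] [0.6408 0.1608]
side dock 0.87 [279.1 233.2] [0.6511 0.1612]
side squeeze_bottle 0.67 [292.8 151.6] [ 0.7375 -0.2246]
side dip_cup 0.8 [262.7 173.5] [ 0.7956 -0.0832]
side dip_cup 0.65 [339.6 203.5] [ 0.5137 -0.0087]
side stapler 0.74 [242.7 240. ] [0.7426 0.2146]
side caddy 0.85 [341.6 205.2] [ 0.5059 -0.0029]
side pin 0.86 [334.9 232.5] [0.491  0.1349]
side well 0.76 [297.  187.8] [0.6436 0.0102]
side well 0.6 [290.9 152. ] [ 0.7195 -0.1576]
side recess 0.78 [340.  205.3] [0.509  0.0052]
scene jar0 0.82 [375.9 205.4] [0.5795 0.2431]
scene jar0 0.8 [371.1 191.8] [0.4793 0.2636]
scene jar0 0.79 [337.3 181.8] [0.3732 0.1741]
scene jar0 0.75 [395.5 188.3] [0.472  0.3569]
scene jar0 0.57 [428.3 188.9] [0.5027 0.4673]
scene jar0 0.46 [368.4 175.3] [0.3431 0.3033]
scene plate 0.77 [198.3 212. ] [ 0.4944 -0.3143]
scene post 0.72 [357.3 219.2] [0.6535 0.1543]
scene dock 0.74 [355.9 220. ] [0.6574 0.1485]
scene squeeze_bottle 0.71 [231.  252.1] [ 0.7489 -0.2367]
scene dip_cup 0.82 [297.1 254.3] [ 0.8013 -0.0663]
scene dip_cup 0.35 [336.6 191.2] [0.4478 0.1493]
scene stapler 0.63 [387.7 232. ] [0.7477 0.2159]
scene caddy 0.71 [358.4 219.5] [0.6561 0.157 ]
scene caddy 0.65 [294.9 203.4] [ 0.5054 -0.0092]
scene pin 0.91 [335.  194.2] [0.5108 0.1245]
scene well 0.59 [309.4 210.4] [0.6558 0.0027]
scene recess 0.55 [299.4 198.9] [0.4885 0.0095]
```

View pics/side0c.png

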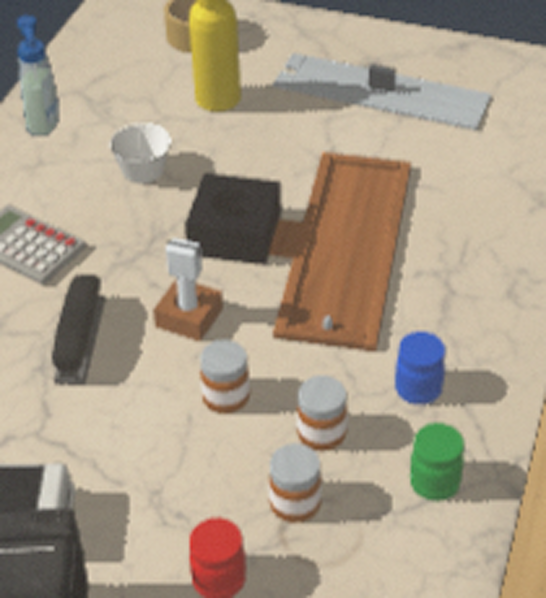

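View pics/scene0c.png

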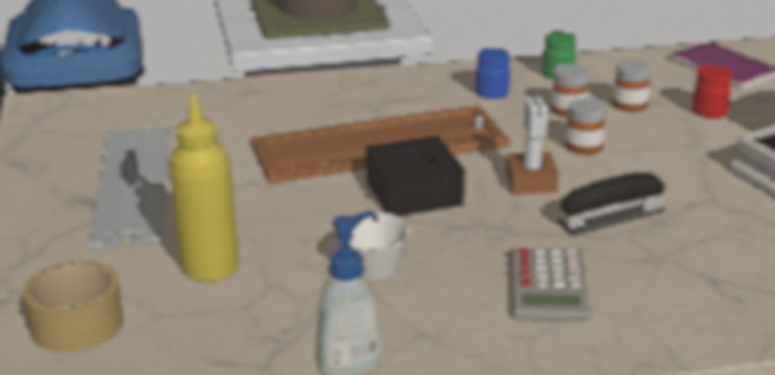

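Only three jars match; I see no fourth in either view. The notch end of the plate is the one away from the robot, at scene crop (125,238). I'll write a move planner, then go over the plate.

```bash
cat >> h.py <<'E'
np.set_printoptions(precision=4,suppress=True)
def yaw():
    s=sense(); y=R.from_quat(s['tcp_rot']).as_matrix()[:,1]; return np.degrees(np.arctan2(y[1],y[0]))
def plan(p,psi):
    "tool-frame shift+turn to have TCP at p, tool x down, tool y at psi deg"
    s=sense(); A=R.from_quat(s['tcp_rot']); c,q=np.cos(np.radians(psi)),np.sin(np.radians(psi))
    B=R.from_matrix(np.array([[0,c,q],[0,q,-c],[-1,0,0.]]))
    d=A.inv().apply(np.array(p)-np.array(s['eef_pos'])); a=(A.inv()*B).as_rotvec()
    print('d',np.round(d,4),'a',np.round(a,4),'|d|',round(np.linalg.norm(d),3),'deg',round(np.degrees(np.linalg.norm(a)),1))
def st():
    s=sense(); print('t',round(s['time'],2),'pos',np.array(s['eef_pos']),'yaw',round(yaw(),2),'down',R.from_quat(s['tcp_rot']).as_matrix()[:,0],'f',np.array(s['ft_force']),'gap',round(float(s['finger_gap']),3),'q',np.array(s['joint_pos']))
E
python3 - <<'E'
from h import *
st(); plan([0.45,0.0,0.35],-90);plan([0.45,0.0,0.35],-180);plan([0.45,0,.35],90)
im=shot('wrist');print(im['tool_from_camera'])
E
```

```text
t 1.35 pos [0.1899 0.5955 0.3039] yaw 72.31 down [-0.      0.0001 -1.    ] f [-0.0251  0.4944  0.6603] gap 1.001 q [-1.2282  0.6891 -0.1946  1.5653  0.1573  0.9025 -0.2151]
d [-0.0461 -0.4883  0.4287] a [ 2.8329 -0.0001  0.0001] |d| 0.651 deg 162.3
d [-0.0461 -0.4883  0.4287] a [-1.8795  0.     -0.0001] |d| 0.651 deg 107.7
d [-0.0461 -0.4883  0.4287] a [-0.3087 -0.     -0.0001] |d| 0.651 deg 17.7
[[-0.0003 -0.3049  0.9524 -0.0699]
 [ 1.      0.0001  0.0004  0.0013]
 [-0.0002  0.9524  0.3049 -0.0784]
 [ 0.      0.      0.      1.    ]]
```

Emit:
servo_tool(
  commands=[
    {"x": -0.01, "y": -0.06, "z": 0.05, "ax": 0.18},
    {"x": -0.02, "y": -0.12, "z": 0.1, "ax": 0.36},
    {"x": -0.03, "y": -0.18, "z": 0.15, "ax": 0.54},
    {"x": -0.04, "y": -0.23, "z": 0.2, "ax": 0.72},
    {"x": -0.046, "y": -0.28, "z": 0.24, "ax": 0.9},
  ],
)

```text
$.commands[0]: bad value
```

```bash
python3 - <<'E'
from h import *
st(); plan([0.5,-0.30,0.35],-90)
E
```

```text
t 1.4 pos [0.1899 0.5955 0.3039] yaw 72.31 down [-0.      0.0001 -1.    ] f [0.042  0.9765 0.3892] gap 1.0 q [-1.2282  0.6891 -0.1946  1.5653  0.1573  0.9025 -0.2151]
d [-0.0462 -0.7589  0.5675] a [ 2.8328 -0.0001  0.    ] |d| 0.949 deg 162.3
```

All keys are needed.

Emit:
servo_tool(
  commands=[
    {"x": -0.01, "y": -0.06, "z": 0.05, "ax": 0.18, "ay": 0, "az": 0, "claw": 1},
    {"x": -0.02, "y": -0.12, "z": 0.1, "ax": 0.36, "ay": 0, "az": 0, "claw": 1},
    {"x": -0.03, "y": -0.18, "z": 0.14, "ax": 0.54, "ay": 0, "az": 0, "claw": 1},
    {"x": -0.04, "y": -0.23, "z": 0.18, "ax": 0.72, "ay": 0, "az": 0, "claw": 1},
    {"x": -0.046, "y": -0.28, "z": 0.21, "ax": 0.9, "ay": 0, "az": 0, "claw": 1},
  ],
)

```text
time: 2.02
eef_pos: [0.2945, 0.3021, 0.3456]
tcp_rot: [0.404, 0.58, -0.403, 0.581]
ft_force: [1.9, -0.0, 0.7]
finger_gap: 1.0
```

```bash
python3 - <<'E'
from h import *
st(); plan([0.5,-0.30,0.35],-90)
E
```

```text
t 2.02 pos [0.2945 0.3021 0.3456] yaw 20.38 down [ 0.0012  0.0013 -1.    ] f [ 1.9012 -0.0378  0.7037] gap 1.0 q [-0.9353  0.3646  0.0388  2.0932 -0.0217  0.6824 -0.5265]
d [-0.005  -0.0171  0.636 ] a [ 1.9266 -0.002  -0.0003] |d| 0.636 deg 110.4
```

Emit:
servo_tool(
  commands=[
    {"x": -0.001, "y": 0.02, "z": 0.06, "ax": 0.18, "ay": 0, "az": 0, "claw": 1},
    {"x": -0.002, "y": 0.03, "z": 0.12, "ax": 0.36, "ay": 0, "az": 0, "claw": 1},
    {"x": -0.003, "y": 0.03, "z": 0.18, "ax": 0.54, "ay": 0, "az": 0, "claw": 1},
    {"x": -0.004, "y": 0.02, "z": 0.24, "ax": 0.72, "ay": 0, "az": 0, "claw": 1},
    {"x": -0.005, "y": 0.01, "z": 0.3, "ax": 0.9, "ay": 0, "az": 0, "claw": 1},
  ],
)

```text
time: 2.65
eef_pos: [0.4089, 0.0227, 0.3507]
tcp_rot: [0.618, 0.346, -0.616, 0.345]
ft_force: [0.9, 0.0, -0.8]
finger_gap: 1.001
```

```bash
python3 - <<'E'
from h import *
st(); plan([0.5,-0.30,0.35],-90)
im=shot('wrist'); save(im['pixels'],'w1.png')
E
```

```text
t 2.65 pos [0.4089 0.0227 0.3507] yaw -31.49 down [ 0.0026  0.0017 -1.    ] f [ 0.9     0.0218 -0.7782] gap 1.001 q [-0.3957  0.3538  0.3198  2.1255 -0.1756  0.6837 -0.5076]
d [0.0004 0.2463 0.2276] a [ 1.0212 -0.0033  0.0002] |d| 0.335 deg 58.5
```

View pics/w1.png

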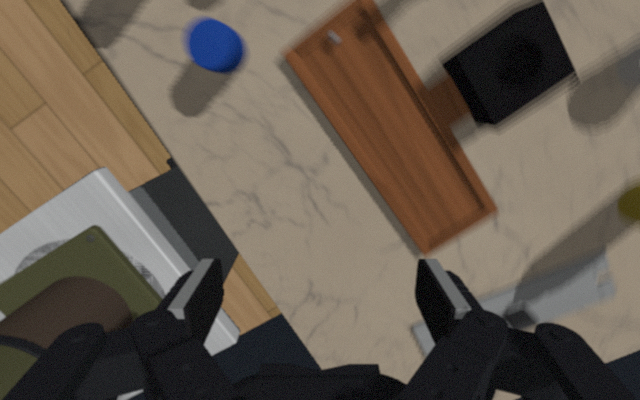

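The wrist view shows the tray from (285,50) to (496,210), the pin at (335,38), the pedestal at (510,60) and the plate's notch end at (605,270). I carry on to the plate.

Emit:
servo_tool(
  commands=[
    {"x": 0, "y": 0.05, "z": 0.045, "ax": 0.18, "ay": 0, "az": 0, "claw": 1},
    {"x": 0, "y": 0.09, "z": 0.09, "ax": 0.36, "ay": 0, "az": 0, "claw": 1},
    {"x": 0, "y": 0.12, "z": 0.13, "ax": 0.54, "ay": 0, "az": 0, "claw": 1},
    {"x": 0, "y": 0.15, "z": 0.16, "ax": 0.72, "ay": 0, "az": 0, "claw": 1},
    {"x": 0, "y": 0.19, "z": 0.2, "ax": 0.9, "ay": 0, "az": 0, "claw": 1},
  ],
)

```text
time: 3.32
eef_pos: [0.463, -0.2569, 0.3526]
tcp_rot: [0.708, 0.034, -0.704, 0.036]
ft_force: [0.6, -0.2, 0.0]
finger_gap: 0.998
```

```bash
python3 - <<'E'
from h import *
st(); plan([0.5,-0.30,0.35],-90)
im=shot('wrist'); save(im['pixels'],'w2.png')
E
```

```text
t 3.33 pos [ 0.463  -0.2569  0.3526] yaw -84.28 down [ 0.0055 -0.0023 -1.    ] f [ 0.5698 -0.2195  0.0162] gap 0.998 q [ 0.0745  0.554   0.5666  1.8179 -0.3788  0.8729 -0.6518]
d [ 0.0029  0.0466 -0.0325] a [ 0.0999 -0.0054 -0.0026] |d| 0.057 deg 5.7
```

View pics/w2.png

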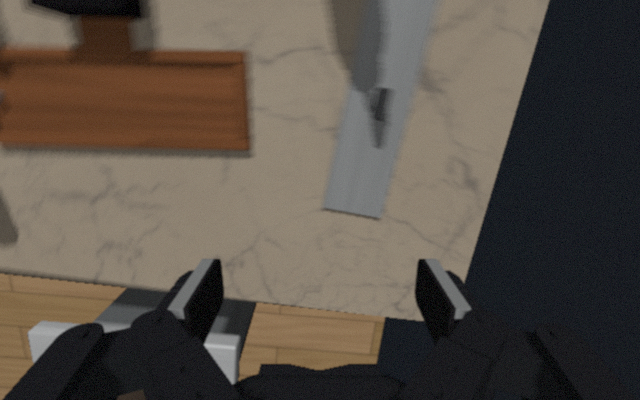

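```bash
python3 - <<'E'
from h import *
im=shot('wrist'); K,Rm,t=cam(im)
for uv in [(325,210),(383,218),(436,0),(410,107)]: print(uv,ray(im,uv,.006))
print('handle',ray(im,(382,97),.04), ray(im,(379,118),.006))
a=ray(im,(383,218),.006);b=ray(im,(436,0),.006); print(np.degrees(np.arctan2(b[1]-a[1],b[0]-a[0])))
save(cv2.resize(im['pixels'][0:230,300:460],None,fx=3,fy=2.6,interpolation=cv2.INTER_CUBIC),'w2c.png')
E
```

```text
(325, 210) [ 0.394  -0.2837  0.006 ]
(383, 218) [ 0.389  -0.3625  0.006 ]
(436, 0) [ 0.6513 -0.3841  0.006 ]
(410, 107) [ 0.5348 -0.3745  0.006 ]
handle [ 0.5433 -0.3322  0.04  ] [ 0.5187 -0.3387  0.006 ]
-4.704601790263268
```

View pics/w2c.png

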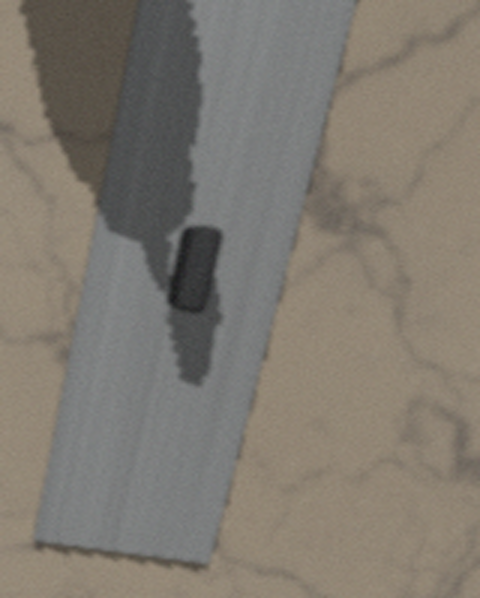

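```bash
python3 - <<'E'
from h import *
st();im=shot('wrist')
A,B,C,D=[ray(im,uv,.006) for uv in [(312.7,208.8),(370.3,217.3),(419.3,0),(345.7,0)]]
print(A,B,C,D)
for p,q in [(A,D),(B,C)]: print(np.degrees(np.arctan2(q[1]-p[1],q[0]-p[0])))
e=B-A;print(np.linalg.norm(e),np.degrees(np.arctan2(e[1],e[0])))
h=ray(im,(365.3,100.8),.04);print(h)
plan([h[0],h[1],0.20],-94)
E
```

```text
t 3.42 pos [ 0.4627 -0.2628  0.3533] yaw -84.6 down [ 0.007  -0.0108 -0.9999] f [-0.5245  0.4429 -0.853 ] gap 1.001 q [ 0.0785  0.5561  0.5727  1.814  -0.3766  0.87   -0.6507]
[ 0.3929 -0.2635  0.006 ] [ 0.3879 -0.3416  0.006 ] [ 0.6486 -0.3596  0.006 ] [ 0.6407 -0.2782  0.006 ]
-3.3842175557837963
-3.95421941435388
0.07822790743366607 -93.69852204961815
[ 0.5366 -0.3095  0.04  ]
d [ 0.1534  0.0563 -0.0681] a [ 0.1695 -0.0052 -0.0065] |d| 0.177 deg 9.7
```

Emit:
servo_tool(
  commands=[
    {"x": 0.04, "y": 0.015, "z": -0.018, "ax": 0.1, "ay": -0.003, "az": -0.006, "claw": 1},
    {"x": 0.08, "y": 0.03, "z": -0.036, "ax": 0.17, "ay": -0.005, "az": -0.006, "claw": 1},
    {"x": 0.12, "y": 0.045, "z": -0.054, "ax": 0.17, "ay": -0.005, "az": -0.006, "claw": 1},
    {"x": 0.153, "y": 0.056, "z": -0.067, "ax": 0.17, "ay": -0.005, "az": -0.006, "claw": 1},
    {"x": 0.153, "y": 0.056, "z": -0.067, "ax": 0.17, "ay": -0.005, "az": -0.006, "claw": 0.6},
  ],
)

```text
time: 4.1
eef_pos: [0.5353, -0.3069, 0.1977]
tcp_rot: [-0.705, 0.023, 0.708, 0.025]
ft_force: [-0.0, 0.3, -0.2]
finger_gap: 0.82
```

```bash
python3 - <<'E'
from h import *
st()
im=shot('wrist'); save(im['pixels'],'w3.png')
st()
print(proj(im,[.5348,-.311,.04]))
E
```

```text
t 4.1 pos [ 0.5353 -0.3069  0.1977] yaw -93.85 down [-0.0037  0.0035 -1.    ] f [-0.0316  0.2588 -0.2146] gap 0.82 q [ 0.1938  0.8701  0.4728  1.6976 -0.5598  0.7176 -0.6827]
t 4.15 pos [ 0.5352 -0.3076  0.1996] yaw -93.9 down [-0.0018  0.0018 -1.    ] f [-0.6325 -0.1366  0.6541] gap 0.731 q [ 0.1935  0.8674  0.4747  1.6978 -0.5595  0.7181 -0.6829]
[327.3032 203.7039]
```

View pics/w3.png

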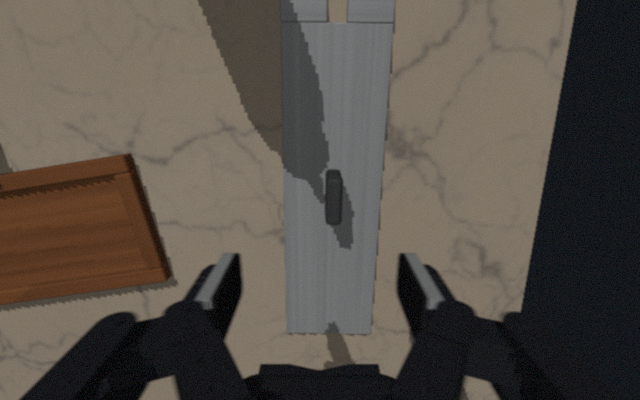

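```bash
python3 - <<'E'
from h import *
im=shot('wrist'); st()
save(cv2.resize(im['pixels'][150:245,290:380],None,fx=5,fy=5,interpolation=cv2.INTER_CUBIC),'w3c.png')
for uv in [(287,333),(372,333),(280,21),(394,24)]: print(ray(im,uv,.006))
print(ray(im,(333.5,196),.04))
E
```

```text
t 4.2 pos [ 0.5354 -0.3081  0.2009] yaw -93.94 down [-0.0001  0.0005 -1.    ] f [ 0.0725 -0.5738  0.0721] gap 0.647 q [ 0.1933  0.8655  0.4759  1.6976 -0.5595  0.718  -0.6829]
[ 0.3944 -0.2656  0.006 ]
[ 0.389  -0.3468  0.006 ]
[ 0.6617 -0.2867  0.006 ]
[ 0.6543 -0.3674  0.006 ]
[ 0.5399 -0.3168  0.04  ]
```

View pics/w3c.png

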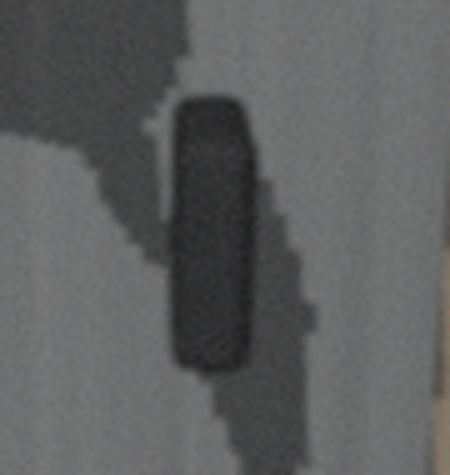

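```bash
python3 - <<'E'
from h import *
im=shot('wrist'); st()
print(ray(im,(332.6,200.5),.04))
plan([.5345,-.3155,.086],-94)
E
```

```text
t 4.25 pos [ 0.5355 -0.3086  0.2016] yaw -93.96 down [ 0.0011 -0.0005 -1.    ] f [ 0.5007 -0.3017  0.289 ] gap 0.605 q [ 0.1933  0.8645  0.4766  1.6975 -0.5595  0.7178 -0.683 ]
[ 0.5365 -0.3167  0.04  ]
d [0.1156 0.0069 0.0006] a [ 0.0006 -0.0011 -0.0004] |d| 0.116 deg 0.1
```

Emit:
servo_tool(
  commands=[
    {"x": 0.03, "y": 0.007, "z": 0, "ax": 0, "ay": 0, "az": 0, "claw": 0.6},
    {"x": 0.06, "y": 0.007, "z": 0, "ax": 0, "ay": 0, "az": 0, "claw": 0.6},
    {"x": 0.085, "y": 0.007, "z": 0, "ax": 0, "ay": 0, "az": 0, "claw": 0.6},
    {"x": 0.105, "y": 0.007, "z": 0, "ax": 0, "ay": 0, "az": 0, "claw": 0.6},
    {"x": 0.115, "y": 0.007, "z": 0, "ax": 0, "ay": 0, "az": 0, "claw": 0.6},
  ],
)

```text
time: 4.88
eef_pos: [0.5352, -0.3153, 0.0866]
tcp_rot: [0.707, -0.024, -0.706, -0.024]
ft_force: [-0.7, 0.1, -0.4]
finger_gap: 0.599
```

Emit:
servo_tool(
  commands=[
    {"x": 0, "y": 0, "z": 0, "ax": 0, "ay": 0, "az": 0, "claw": 0.5},
    {"x": 0, "y": 0, "z": 0, "ax": 0, "ay": 0, "az": 0, "claw": 0.3},
    {"x": 0, "y": 0, "z": 0, "ax": 0, "ay": 0, "az": 0, "claw": 0.1},
    {"x": 0, "y": 0, "z": 0, "ax": 0, "ay": 0, "az": 0, "claw": 0},
    {"x": 0, "y": 0, "z": 0, "ax": 0, "ay": 0, "az": 0, "claw": 0},
  ],
)

```text
time: 5.5
eef_pos: [0.5357, -0.3159, 0.0877]
tcp_rot: [0.708, -0.025, -0.706, -0.024]
ft_force: [-0.8, 0.5, 5.8]
finger_gap: 0.131
```

```bash
python3 - <<'E'
from h import *
st()
im=shot('wrist'); save(im['pixels'],'w4.png')
E
```

```text
t 5.5 pos [ 0.5357 -0.3159  0.0877] yaw -93.94 down [ 0.003  -0.0015 -1.    ] f [-0.8161  0.4697  5.7887] gap 0.131 q [ 0.267   1.0239  0.356   1.7179 -0.6469  0.5165 -0.6014]
```

View pics/w4.png

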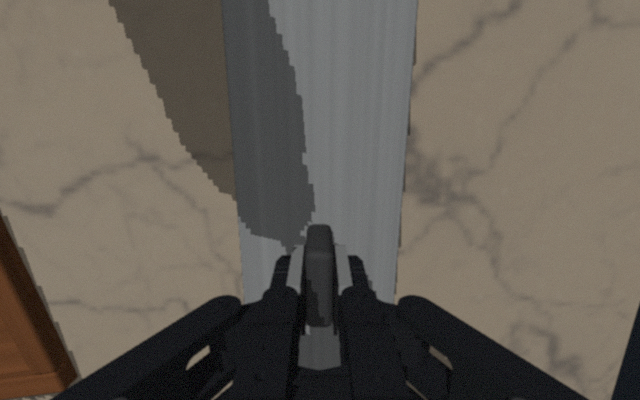

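Emit:
servo_tool(
  commands=[
    {"x": -0.02, "y": 0, "z": 0, "ax": 0, "ay": 0, "az": 0, "claw": 0},
    {"x": -0.05, "y": 0, "z": 0, "ax": 0, "ay": 0, "az": 0, "claw": 0},
    {"x": -0.09, "y": 0, "z": 0, "ax": 0, "ay": 0, "az": 0, "claw": 0},
    {"x": -0.13, "y": 0, "z": 0, "ax": 0, "ay": 0, "az": 0, "claw": 0},
    {"x": -0.15, "y": 0, "z": 0, "ax": 0, "ay": 0, "az": 0, "claw": 0},
  ],
)

```text
time: 6.18
eef_pos: [0.5355, -0.3161, 0.2409]
tcp_rot: [0.709, -0.025, -0.705, -0.023]
ft_force: [0.2, -0.1, -3.5]
finger_gap: 0.13
```

```bash
python3 - <<'E'
from h import *
st()
plan([.46,-.15,.28],-45);plan([.505,-.0,.28],0)
im=shot('side'); save(im['pixels'][80:320,180:460],'s1.png')
E
```

```text
t 6.17 pos [ 0.5355 -0.3161  0.2409] yaw -93.96 down [ 0.0055 -0.0032 -1.    ] f [ 0.2258 -0.0743 -3.5369] gap 0.13 q [ 0.1844  0.8186  0.5163  1.6634 -0.5291  0.7959 -0.6995]
d [-0.0401 -0.1603  0.0865] a [-0.8544 -0.0042 -0.0051] |d| 0.187 deg 49.0
d [-0.0403 -0.3131  0.052 ] a [-1.6398 -0.0021 -0.0069] |d| 0.32 deg 94.0
```

View pics/s1.png

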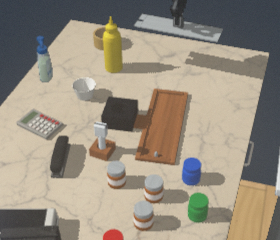

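```bash
python3 - <<'E'
from h import *
im=shot('side'); save(cv2.resize(im['pixels'][160:250,270:380],None,fx=6,fy=6,interpolation=cv2.INTER_CUBIC),'s2.png')
im=shot('scene'); save(cv2.resize(im['pixels'][180:235,240:355],None,fx=6,fy=6,interpolation=cv2.INTER_CUBIC),'sc2.png')
E
```

```text
(no output)
```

View pics/s2.png

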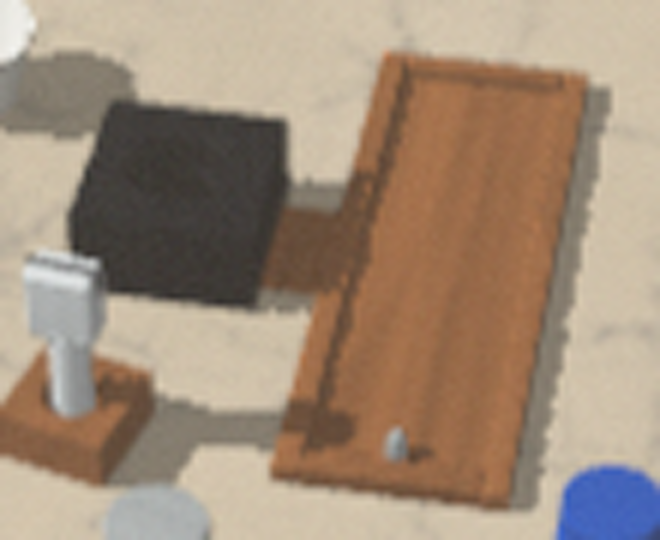

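View pics/sc2.png

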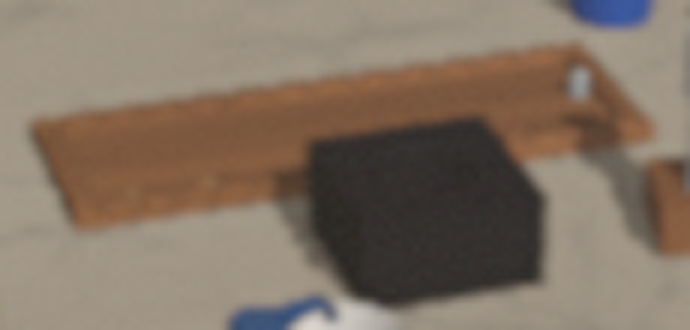

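```bash
cat > caddy.py <<'E'
from h import *
from scipy.optimize import least_squares
def fit(obs):
    # obs: list (im, uv, local xyz)
    def f(v):
        c,s=np.cos(v[2]),np.sin(v[2]); r=[]
        for im,uv,p in obs:
            w=[v[0]+c*p[0]-s*p[1],v[1]+s*p[0]+c*p[1],p[2]]; r+=list(proj(im,w)-np.array(uv))
        return r
    q=least_squares(f,[.505,0,0],x_scale=[.01,.01,.01],loss='soft_l1'); 
    return q.x,np.array(f(q.x)).reshape(-1,2)
E
python3 - <<'E'
from caddy import *
a=shot('side');b=shot('scene')
S=lambda x,y:(270+(x-.0)/6-.4,160+y/6-.4)
C=lambda x,y:(240+x/6-.4,180+y/6-.4)
X,Y,Z=.057,.16,.012
oa=[(a,S(388,52),(X,-Y,Z)),(a,S(588,75),(-X,-Y,Z)),(a,S(508,492),(-X,Y,Z)),(a,S(275,466),(X,Y,Z)),(a,S(397,428),(0,.137,.021)),
 (a,S(118,100),(.182,-.047,.05)),(a,S(288,120),(.088,-.047,.05))]
ob=[(b,C(35,122),(-X,-Y,Z)),(b,C(578,45),(-X,Y,Z)),(b,C(652,128),(X,Y,Z)),(b,C(80,217),(X,-Y,Z)),(b,C(580,68),(0,.137,.021)),
 (b,C(312,143),(.088,-.047,.05)),(b,C(482,121),(.088,.047,.05)),(b,C(543,198),(.182,.047,.05))]
for o in (oa,ob,oa+ob):
    x,r=fit(o); print(x[:2],np.degrees(x[2])); print(r.round(1).tolist())
E
```

```text
[ 0.5011 -0.0058] 5.136456215805454
[[-0.4, -0.4], [0.6, -0.4], [0.4, 0.7], [-0.6, -0.3], [0.3, 0.7], [-0.7, -0.2], [0.4, -0.1]]
[ 0.5077 -0.0028] 5.372033990346535
[[-1.1, -0.2], [0.3, -0.5], [1.1, -0.3], [-0.7, -0.1], [0.0, 1.0], [-0.8, 0.1], [0.2, -0.7], [1.1, 0.1]]
[ 0.5023 -0.0034] 5.206753494437311
[[-1.0, -0.1], [0.0, -0.1], [-0.1, 1.2], [-1.2, 0.2], [-0.3, 1.2], [-1.4, 0.2], [-0.2, 0.3], [-1.4, -0.9], [-0.2, -1.1], [0.4, -1.0], [-1.2, -0.9], [-0.6, 0.3], [-1.4, -0.7], [-0.5, -1.4], [0.2, -0.7]]
```

Emit:
servo_tool(
  commands=[
    {"x": 0, "y": -0.04, "z": 0.025, "ax": -0.17, "ay": -0.002, "az": -0.004, "claw": 0},
    {"x": 0, "y": -0.08, "z": 0.05, "ax": -0.35, "ay": -0.003, "az": -0.006, "claw": 0},
    {"x": 0, "y": -0.12, "z": 0.07, "ax": -0.53, "ay": -0.003, "az": -0.006, "claw": 0},
    {"x": 0, "y": -0.16, "z": 0.08, "ax": -0.71, "ay": -0.003, "az": -0.006, "claw": 0},
    {"x": 0, "y": -0.2, "z": 0.08, "ax": -0.88, "ay": -0.003, "az": -0.006, "claw": 0},
  ],
)

```text
time: 7.05
eef_pos: [0.4669, -0.1086, 0.236]
tcp_rot: [-0.648, -0.283, 0.651, -0.278]
ft_force: [0.5, 0.9, -3.2]
finger_gap: 0.129
```

```bash
python3 - <<'E'
from h import *
st()
plan([.503,-.003,.24],5.2)
E
```

```text
t 7.05 pos [ 0.4669 -0.1086  0.236 ] yaw -43.24 down [-0.0067  0.005  -1.    ] f [ 0.4915  0.8849 -3.1884] gap 0.129 q [-0.0265  0.6367  0.2583  2.0729 -0.3437  0.4799 -0.2633]
d [-0.0038 -0.0461 -0.1017] a [-0.8455 -0.0027  0.0082] |d| 0.112 deg 48.4
```

Emit:
servo_tool(
  commands=[
    {"x": -0.001, "y": -0.01, "z": -0.02, "ax": -0.17, "ay": -0.002, "az": 0.002, "claw": 0},
    {"x": -0.002, "y": -0.02, "z": -0.04, "ax": -0.35, "ay": -0.003, "az": 0.004, "claw": 0},
    {"x": -0.003, "y": -0.03, "z": -0.06, "ax": -0.53, "ay": -0.003, "az": 0.006, "claw": 0},
    {"x": -0.004, "y": -0.04, "z": -0.08, "ax": -0.71, "ay": -0.003, "az": 0.008, "claw": 0},
    {"x": -0.004, "y": -0.046, "z": -0.102, "ax": -0.845, "ay": -0.003, "az": 0.008, "claw": 0},
  ],
)

```text
time: 7.68
eef_pos: [0.5024, -0.0021, 0.2393]
tcp_rot: [0.475, 0.524, -0.477, 0.522]
ft_force: [1.3, -0.8, -3.2]
finger_gap: 0.128
```

```bash
python3 - <<'E'
from h import *
st()
plan([.503,-.003,.16],5.2)
E
```

```text
t 7.67 pos [ 0.5024 -0.0021  0.2393] yaw 5.45 down [-0.0033 -0.0002 -1.    ] f [ 1.32   -0.8188 -3.2053] gap 0.128 q [-0.1287  0.6349  0.066   2.002  -0.0802  0.5105  0.0898]
d [0.0793 0.0007 0.0009] a [ 0.0044 -0.0001  0.0033] |d| 0.079 deg 0.3
```

Emit:
servo_tool(
  commands=[
    {"x": 0.03, "y": 0, "z": 0, "ax": 0.002, "ay": 0, "az": 0.003, "claw": 0},
    {"x": 0.06, "y": 0, "z": 0, "ax": 0.004, "ay": 0, "az": 0.003, "claw": 0},
    {"x": 0.08, "y": 0.001, "z": 0.001, "ax": 0.004, "ay": 0, "az": 0.003, "claw": 0},
    {"x": 0.08, "y": 0.001, "z": 0.001, "ax": 0.004, "ay": 0, "az": 0.003, "claw": 0},
    {"x": 0.08, "y": 0.001, "z": 0.001, "ax": 0.004, "ay": 0, "az": 0.003, "claw": 0},
  ],
)

```text
time: 8.3
eef_pos: [0.5033, -0.0032, 0.1594]
tcp_rot: [0.477, 0.522, -0.477, 0.522]
ft_force: [-0.7, -0.8, -3.5]
finger_gap: 0.127
```

```bash
python3 - <<'E'
from h import *
st()
im=shot('wrist'); save(im['pixels'],'w5.png')
E
```

```text
t 8.3 pos [ 0.5033 -0.0032  0.1594] yaw 5.2 down [-0.0005  0.     -1.    ] f [-0.6932 -0.7539 -3.4642] gap 0.127 q [-0.1097  0.7792  0.0401  2.0526 -0.0922  0.3119  0.0975]
```

View pics/w5.png

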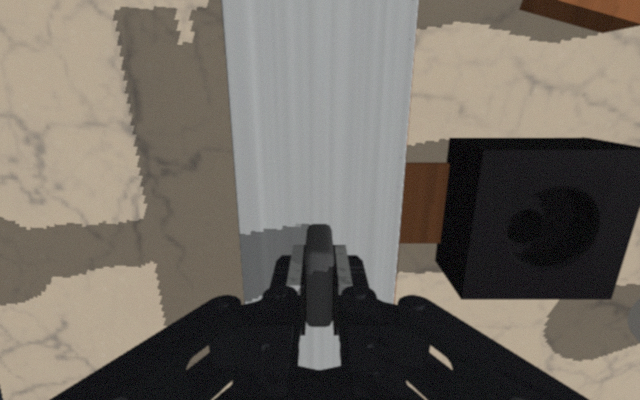

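```bash
python3 - <<'E'
from h import *
im=shot('wrist'); st()
g=cv2.convertScaleAbs(im['pixels'][125:310,430:640],alpha=2.5)
save(cv2.resize(g,None,fx=3.2,fy=3.2,interpolation=cv2.INTER_CUBIC),'w5c.png')
E
```

```text
t 8.4 pos [ 0.5037 -0.0031  0.16  ] yaw 5.21 down [ 0.001   0.0001 -1.    ] f [-0.4763  0.5037 -2.3849] gap 0.126 q [-0.1099  0.7781  0.0402  2.0524 -0.0922  0.3117  0.0975]
```

View pics/w5c.png

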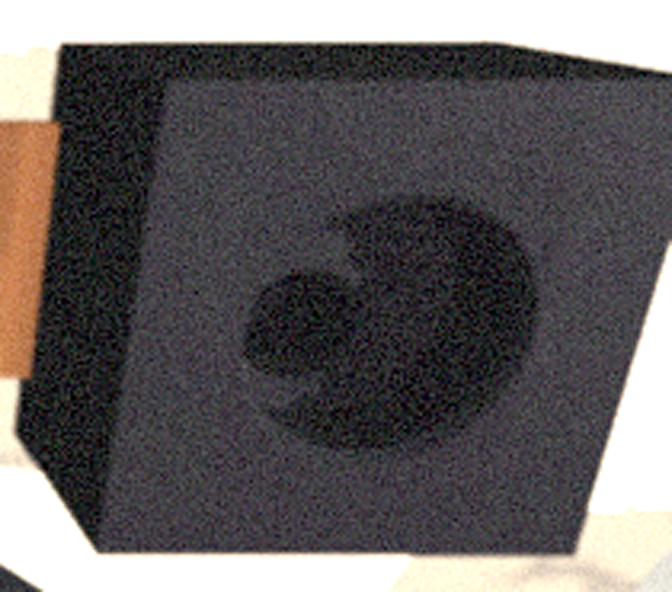

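```bash
python3 - <<'E'
from caddy import *
im=shot('wrist'); st()
W=lambda x,y:(430+x/3.2-.3,125+y/3.2-.3)
H=.047
o=[(im,W(165,78),(.135-H,H,.05)),(im,W(97,552),(.135-H,-H,.05)),(im,W(577,552),(.135+H,-H,.05)),(im,W(715,75),(.135+H,H,.05))]
x,r=fit(o);print(x[:2],np.degrees(x[2]),r.round(1).tolist())
h=ray(im,W(298,322),.032); c,s=np.cos(x[2]),np.sin(x[2])
d=h[:2]-x[:2]; print('hole local to well',c*d[0]+s*d[1]-.135,-s*d[0]+c*d[1], h)
E
```

```text
t 8.45 pos [ 0.5037 -0.0031  0.16  ] yaw 5.21 down [ 0.0011  0.0002 -1.    ] f [-0.6805 -0.5725 -3.6291] gap 0.127 q [-0.1099  0.778   0.0402  2.0525 -0.0922  0.3116  0.0975]
[ 0.5041 -0.0013] 5.627339906488065 [[-0.4, -0.1], [-0.3, 0.9], [-0.3, 0.0], [1.5, -0.4]]
hole local to well -0.004412709829512529 -0.005437206122582571 [0.6346 0.0061 0.032 ]
```

Emit:
servo_tool(
  commands=[
    {"x": 0.01, "y": 0, "z": 0, "ax": 0, "ay": 0, "az": 0, "claw": 0},
    {"x": 0.025, "y": 0, "z": -0.001, "ax": 0, "ay": 0, "az": 0, "claw": 0},
    {"x": 0.036, "y": 0, "z": -0.001, "ax": 0, "ay": 0, "az": 0, "claw": 0},
    {"x": 0.036, "y": 0, "z": -0.001, "ax": 0, "ay": 0, "az": 0, "claw": 0},
    {"x": 0.036, "y": 0, "z": -0.001, "ax": 0, "ay": 0, "az": 0, "claw": 0},
  ],
)

```text
time: 9.07
eef_pos: [0.5036, -0.0021, 0.1239]
tcp_rot: [0.477, 0.522, -0.477, 0.522]
ft_force: [-0.3, 0.1, -3.5]
finger_gap: 0.128
```

```bash
python3 - <<'E'
from h import *
st()
im=shot('side'); save(cv2.resize(im['pixels'][155:260,270:390],None,fx=5.5,fy=5.5,interpolation=cv2.INTER_CUBIC),'s3.png')
im=shot('scene'); save(cv2.resize(im['pixels'][165:235,230:365],None,fx=5.5,fy=5.5,interpolation=cv2.INTER_CUBIC),'sc3.png')
im=shot('wrist'); save(im['pixels'],'w6.png')
E
```

```text
t 9.07 pos [ 0.5036 -0.0021  0.1239] yaw 5.21 down [ 0.001   0.0001 -1.    ] f [-0.3058  0.0798 -3.4887] gap 0.128 q [-0.105   0.8474  0.0291  2.0639 -0.0956  0.2305  0.0983]
```

View pics/s3.png

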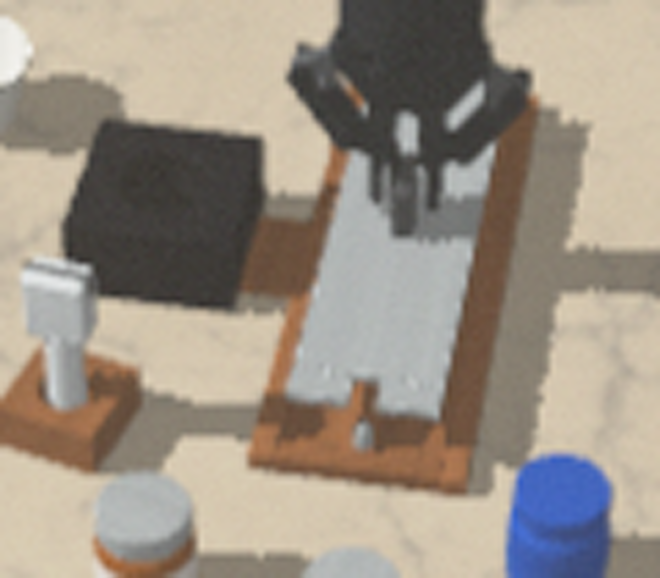

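View pics/sc3.png

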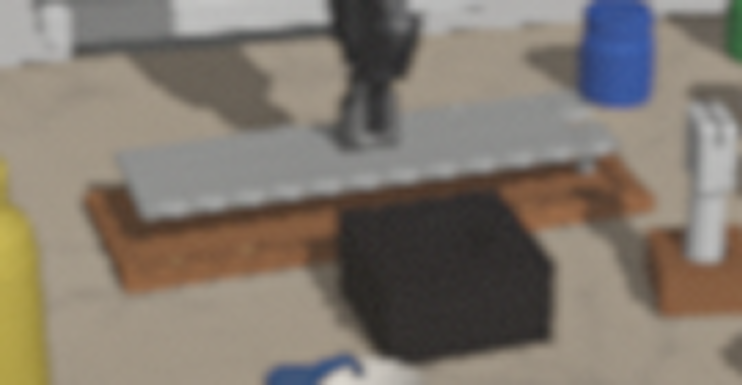

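View pics/w6.png

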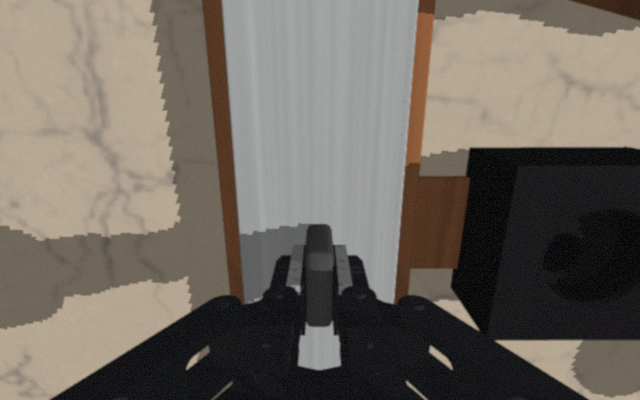

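```bash
python3 - <<'E'
from h import *
im=shot('wrist'); st()
g=cv2.GaussianBlur(im['pixels'],(3,3),0).astype(int)
for r in (20,80,140):
    print(r,'L',[tuple(g[r,c]) for c in range(198,240,2)])
    print(r,'R',[tuple(g[r,c]) for c in range(398,440,2)])
E
```

```text
t 9.28 pos [ 0.5038 -0.0021  0.1244] yaw 5.22 down [ 0.0019  0.0001 -1.    ] f [ 0.0549  0.4279 -3.4221] gap 0.125 q [-0.1051  0.8465  0.0291  2.0639 -0.0955  0.2305  0.0982]
20 L [(np.int64(112), np.int64(104), np.int64(92)), (np.int64(112), np.int64(104), np.int64(93)), (np.int64(104), np.int64(95), np.int64(83)), (np.int64(86), np.int64(66), np.int64(52)), (np.int64(84), np.int64(55), np.int64(37)), (np.int64(85), np.int64(56), np.int64(36)), (np.int64(85), np.int64(54), np.int64(35)), (np.int64(87), np.int64(57), np.int64(38)), (np.int64(87), np.int64(57), np.int64(36)), (np.int64(87), np.int64(58), np.int64(37)), (np.int64(86), np.int64(56), np.int64(36)), (np.int64(88), np.int64(57), np.int64(38)), (np.int64(95), np.int64(80), np.int64(73)), (np.int64(137), np.int64(138), np.int64(139)), (np.int64(156), np.int64(158), np.int64(159)), (np.int64(158), np.int64(160), np.int64(160)), (np.int64(158), np.int64(161), np.int64(161)), (np.int64(155), np.int64(158), np.int64(158)), (np.int64(157), np.int64(160), np.int64(159)), (np.int64(155), np.int64(158), np.int64(158)), (np.int64(155
[... 4190 characters left out ...]
4(76)), (np.int64(137), np.int64(88), np.int64(57)), (np.int64(138), np.int64(89), np.int64(57)), (np.int64(141), np.int64(92), np.int64(58)), (np.int64(142), np.int64(92), np.int64(58)), (np.int64(144), np.int64(93), np.int64(58)), (np.int64(151), np.int64(99), np.int64(66)), (np.int64(171), np.int64(141), np.int64(116)), (np.int64(180), np.int64(167), np.int64(146)), (np.int64(180), np.int64(167), np.int64(146)), (np.int64(181), np.int64(167), np.int64(147)), (np.int64(181), np.int64(167), np.int64(146)), (np.int64(181), np.int64(166), np.int64(146)), (np.int64(180), np.int64(165), np.int64(146)), (np.int64(181), np.int64(166), np.int64(147)), (np.int64(183), np.int64(168), np.int64(147))]
```

```bash
python3 - <<'E'
from h import *
im=shot('wrist'); s=im['state']; A=R.from_quat(s['tcp_rot'])
for r,a,b,c,d in [(20,203.5,223.5,416.7,433),(80,209.3,227.8,412,427.7),(140,215.3,231.8,407.3,421.7)]:
    v=[A.inv().apply(ray(im,(u,r),z)-s['eef_pos']) for u,z in [(a,.012),(b,.0435),(c,.0435),(d,.012)]]
    y=[q[1] for q in v]; print(r,np.array(y),'tray mid',(y[0]+y[3])/2,'w',y[3]-y[0],'plate mid',(y[1]+y[2])/2,'w',y[2]-y[1],'z',v[0][2],v[1][2])
E
```

```text
20 [-0.0563 -0.0384  0.0401  0.0563] tray mid 1.3866966679737525e-05 w 0.11266294413863415 plate mid 0.0008436147467928666 w 0.0784567487843516 z -0.11246059211072047 -0.10677907019790915
80 [-0.0563 -0.0386  0.0401  0.0565] tray mid 0.00013069680173132675 w 0.11277530001995129 plate mid 0.0007870423671578163 w 0.07868188633941328 z -0.0846740165582154 -0.08379206556800717
140 [-0.0561 -0.0389  0.0402  0.0563] tray mid 0.00012398348594493472 w 0.11240960083448037 plate mid 0.000656741902120804 w 0.07906673406137364 z -0.053847105682560924 -0.058289959375153924
```

Emit:
servo_tool(
  commands=[
    {"x": 0.006, "y": -0.0007, "z": -0.001, "ax": 0, "ay": 0, "az": 0, "claw": 0},
    {"x": 0.012, "y": -0.0007, "z": -0.001, "ax": 0, "ay": 0, "az": 0, "claw": 0},
    {"x": 0.017, "y": -0.0007, "z": -0.001, "ax": 0, "ay": 0, "az": 0, "claw": 0},
    {"x": 0.021, "y": -0.0007, "z": -0.001, "ax": 0, "ay": 0, "az": 0, "claw": 0},
    {"x": 0.023, "y": -0.0007, "z": -0.001, "ax": 0, "ay": 0, "az": 0, "claw": 0},
  ],
)

```text
time: 9.95
eef_pos: [0.503, -0.0011, 0.101]
tcp_rot: [0.477, 0.522, -0.476, 0.523]
ft_force: [-0.4, -0.1, -2.6]
finger_gap: 0.13
```

```bash
python3 - <<'E'
from h import *
st()
im=shot('side'); save(cv2.resize(im['pixels'][155:260,270:390],None,fx=5.5,fy=5.5,interpolation=cv2.INTER_CUBIC),'s4.png')
im=shot('scene'); save(cv2.resize(im['pixels'][165:235,230:365],None,fx=5.5,fy=5.5,interpolation=cv2.INTER_CUBIC),'sc4.png')
E
```

```text
t 9.95 pos [ 0.503  -0.0011  0.101 ] yaw 5.21 down [ 0.0014  0.0001 -1.    ] f [-0.3532 -0.0894 -2.5794] gap 0.13 q [-0.1029  0.8922  0.0223  2.0695 -0.0974  0.1795  0.098 ]
```

View pics/s4.png

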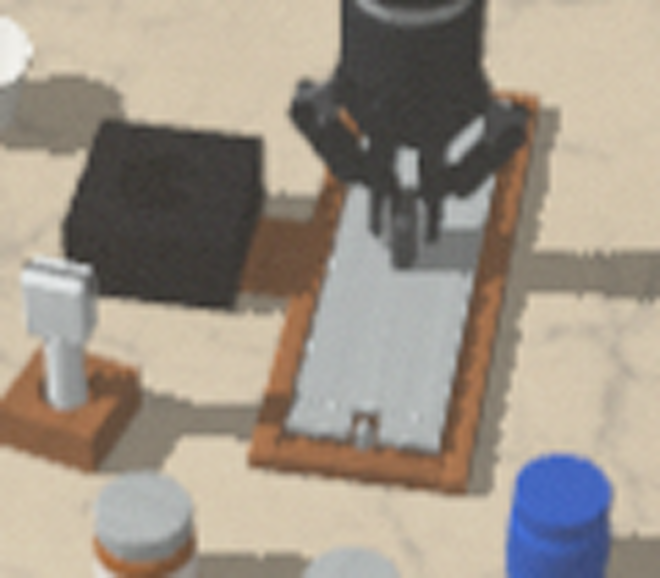

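View pics/sc4.png

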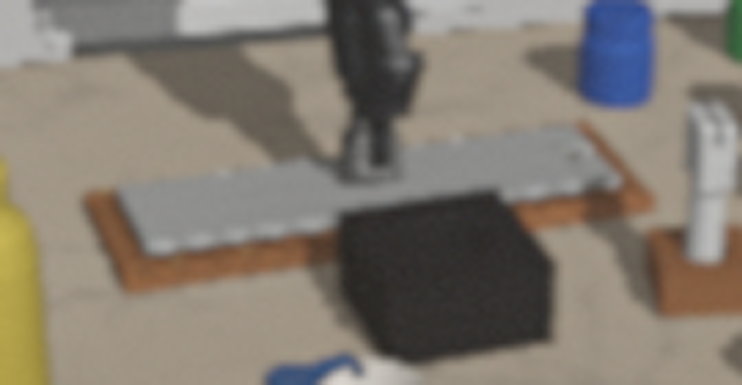

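Emit:
servo_tool(
  commands=[
    {"x": 0.002, "y": 0, "z": 0, "ax": 0, "ay": 0, "az": 0, "claw": 0},
    {"x": 0.004, "y": 0, "z": 0, "ax": 0, "ay": 0, "az": 0, "claw": 0},
    {"x": 0.006, "y": 0, "z": 0, "ax": 0, "ay": 0, "az": 0, "claw": 0},
    {"x": 0.007, "y": 0, "z": 0, "ax": 0, "ay": 0, "az": 0, "claw": 0},
    {"x": 0.008, "y": 0, "z": 0, "ax": 0, "ay": 0, "az": 0, "claw": 0},
  ],
)

```text
time: 10.68
eef_pos: [0.503, -0.0012, 0.0936]
tcp_rot: [0.477, 0.522, -0.476, 0.523]
ft_force: [-2.3, -0.1, 12.1]
finger_gap: 0.125
```

```bash
python3 - <<'E'
from h import *
st()
im=shot('side'); save(cv2.resize(im['pixels'][155:260,270:390],None,fx=5.5,fy=5.5,interpolation=cv2.INTER_CUBIC),'s5.png')
E
```

```text
t 10.68 pos [ 0.503  -0.0012  0.0936] yaw 5.2 down [ 0.0017  0.0001 -1.    ] f [-2.296  -0.1361 12.1474] gap 0.125 q [-0.1015  0.9067  0.0203  2.07   -0.0977  0.1641  0.0982]
```

View pics/s5.png

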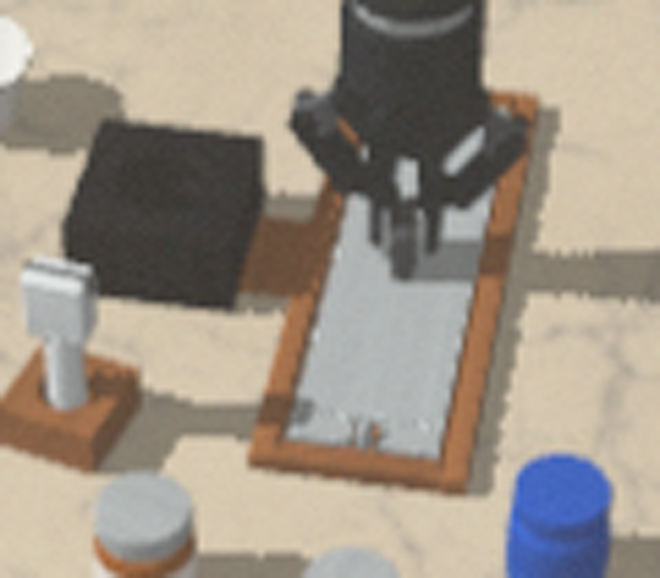

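The plate looks seated: TCP z 0.0936 matches the grasp height plus 6 mm, and the pin shows through the notch at about (365,432). I release it and rise.

Emit:
servo_tool(
  commands=[
    {"x": 0, "y": 0, "z": 0, "ax": 0, "ay": 0, "az": 0, "claw": 0.3},
    {"x": 0, "y": 0, "z": 0, "ax": 0, "ay": 0, "az": 0, "claw": 0.5},
    {"x": -0.01, "y": 0, "z": 0, "ax": 0, "ay": 0, "az": 0, "claw": 0.6},
    {"x": -0.05, "y": 0, "z": 0, "ax": 0, "ay": 0, "az": 0, "claw": 0.8},
    {"x": -0.11, "y": 0, "z": 0, "ax": 0, "ay": 0, "az": 0, "claw": 1},
  ],
)

```text
time: 11.35
eef_pos: [0.502, -0.0012, 0.2043]
tcp_rot: [0.476, 0.523, -0.477, 0.522]
ft_force: [1.3, 0.5, 0.4]
finger_gap: 0.979
```

Emit:
servo_tool(
  commands=[
    {"x": -0.05, "y": 0, "z": 0, "ax": 0, "ay": 0, "az": 0, "claw": 1},
    {"x": -0.1, "y": 0, "z": 0, "ax": 0, "ay": 0, "az": 0, "claw": 1},
    {"x": -0.14, "y": 0, "z": 0, "ax": 0, "ay": 0, "az": 0, "claw": 1},
    {"x": -0.14, "y": 0, "z": 0, "ax": 0, "ay": 0, "az": 0, "claw": 1},
    {"x": -0.14, "y": 0, "z": 0, "ax": 0, "ay": 0, "az": 0, "claw": 1},
  ],
)

```text
time: 11.98
eef_pos: [0.5015, -0.0011, 0.3441]
tcp_rot: [0.476, 0.523, -0.477, 0.522]
ft_force: [0.2, 0.3, -0.6]
finger_gap: 1.002
```

```bash
python3 - <<'E'
from h import *
st()
im=shot('wrist'); save(im['pixels'],'w7.png');st()
E
```

```text
t 11.97 pos [ 0.5015 -0.0011  0.3441] yaw 5.22 down [-0.0021  0.0001 -1.    ] f [ 0.171   0.3139 -0.6185] gap 1.002 q [-0.1565  0.4743  0.1025  1.8876 -0.0665  0.785   0.0731]
t 12.03 pos [ 0.5013 -0.0012  0.3435] yaw 5.22 down [-0.0035 -0.     -1.    ] f [ 0.2395 -0.6805 -1.168 ] gap 1.003 q [-0.1564  0.4754  0.1024  1.8879 -0.0666  0.785   0.073 ]
```

View pics/w7.png

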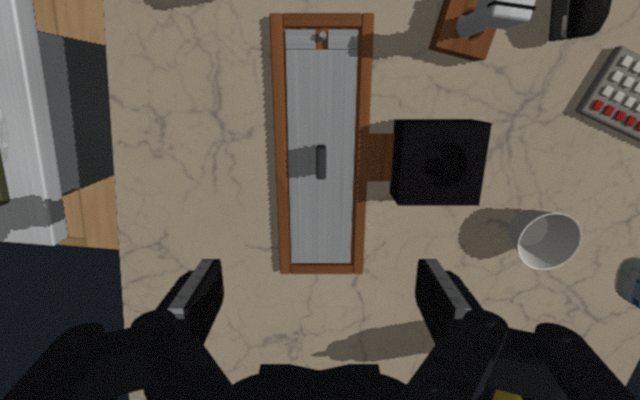

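```bash
python3 - <<'E'
from caddy import *
im=shot('wrist'); st()
save(cv2.resize(im['pixels'][0:285,255:500],None,fx=2.1*1.2,fy=2.1,interpolation=cv2.INTER_CUBIC),'w7c.png')
X,Y,Z=.057,.16,.012
o=[(im,(270,13),(-X,Y,Z)),(im,(374,13),(X,Y,Z)),(im,(281,273),(-X,-Y,Z)),(im,(363,273),(X,-Y,Z))]
x,r=fit(o);print(x[:2],np.degrees(x[2]),r.round(1).tolist())
E
```

```text
t 12.07 pos [ 0.5014 -0.0012  0.3432] yaw 5.22 down [-0.004  -0.0001 -1.    ] f [-0.3952 -0.1456  0.7463] gap 1.001 q [-0.1564  0.476   0.1023  1.8878 -0.0665  0.785   0.073 ]
[ 0.5041 -0.0014] 5.361961891158568 [[-1.0, -0.4], [1.1, -0.8], [-0.8, 1.9], [0.6, 1.9]]
```

View pics/w7c.png

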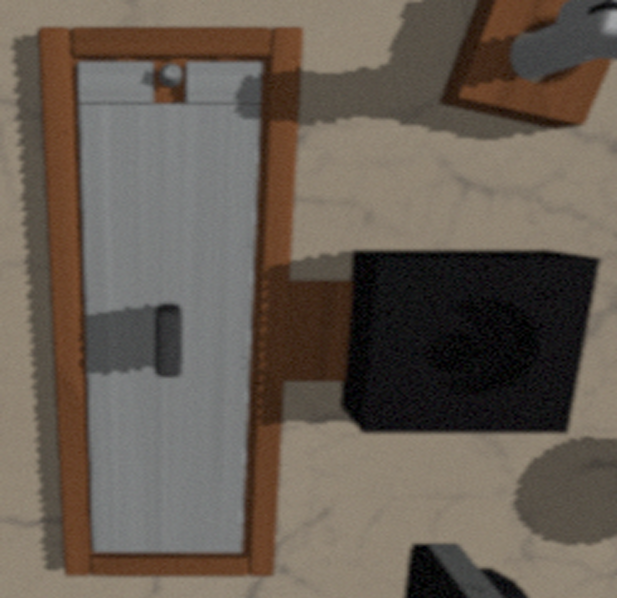

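The plate is flat in the recess, with the pin in its notch at crop (170,75). Now I look over the jars.

Emit:
servo_tool(
  commands=[
    {"x": 0, "y": 0.005, "z": -0.05, "ax": 0, "ay": 0, "az": 0, "claw": 1},
    {"x": 0, "y": 0.01, "z": -0.1, "ax": 0, "ay": 0, "az": 0, "claw": 1},
    {"x": 0, "y": 0.015, "z": -0.15, "ax": 0, "ay": 0, "az": 0, "claw": 1},
    {"x": 0, "y": 0.02, "z": -0.2, "ax": 0, "ay": 0, "az": 0, "claw": 1},
    {"x": 0, "y": 0.02, "z": -0.2, "ax": 0, "ay": 0, "az": 0, "claw": 1},
  ],
)

```text
time: 12.7
eef_pos: [0.5017, 0.2052, 0.3415]
tcp_rot: [0.473, 0.527, -0.476, 0.522]
ft_force: [-0.4, -1.5, 0.2]
finger_gap: 1.0
```

```bash
cat > jars.py <<'E'
from h import *
import sys
st(); im=shot('wrist'); save(im['pixels'],sys.argv[1])
for r in spot_point('jar0','wrist'):
    if r['p']>.25: print(round(r['p'],2),np.round(r['uv'],1),ray(im,r['uv'],0)[:2])
for r in regions_of('jar0','wrist'):
    if r['p']>.25:
        m=r['mask'].astype(bool); print('  mask',round(r['p'],2),r['extent'],im['pixels'][m].mean(0).round())
E
python3 jars.py w8.png
```

```text
t 12.7 pos [0.5017 0.2052 0.3415] yaw 5.72 down [-0.0069  0.0018 -1.    ] f [-0.3691 -1.5169  0.1653] gap 1.0 q [-0.5371  0.5334  0.1064  1.7758 -0.0786  0.8419 -0.2929]
0.94 [290.8  92.8] [0.4588 0.279 ]
0.89 [300.7  12.2] [0.4633 0.3647]
0.68 [219.2 159.5] [0.3753 0.1904]
0.66 [379.7 119.1] [0.5677 0.2596]
0.6 [187.4  62.2] [0.3377 0.3007]
  mask 0.93 [360.4, 100.9, 55.5, 48.2] [115. 114. 112.]
  mask 0.86 [264.0, 69.3, 48.5, 52.2] [125. 125. 124.]
  mask 0.86 [275.1, 0.0, 50.1, 36.7] [114. 112. 110.]
  mask 0.77 [138.3, 29.7, 72.6, 51.7] [38. 98. 49.]
  mask 0.71 [183.8, 142.6, 57.3, 51.4] [ 31.  59. 122.]
```

View pics/w8.png

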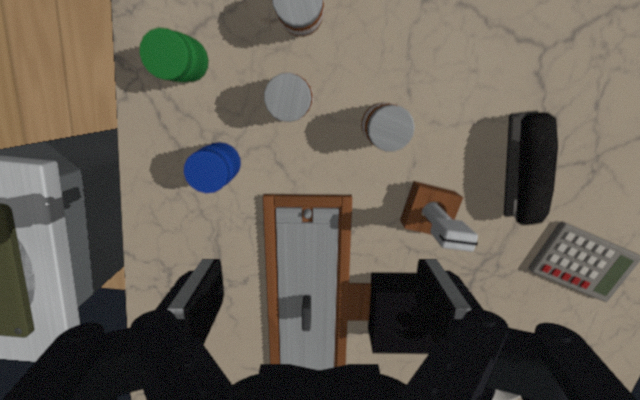

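Three grey-lidded jars show at (288,97), (390,127) and (298,10). Green (175,55) and blue (210,167) are the decoys. I measure the lid centres.

```bash
cat > lids.py <<'E'
from h import *
def lids(im,zt=.062,show=None):
    p=im['pixels'].astype(int); hsv=cv2.cvtColor(im['pixels'],cv2.COLOR_RGB2HSV)
    m=((p.max(2)-p.min(2)<14)&(p.mean(2)>85)).astype(np.uint8)
    m=cv2.morphologyEx(m,cv2.MORPH_OPEN,np.ones((5,5),np.uint8))
    n,l,s,c=cv2.connectedComponentsWithStats(m)
    out=[]
    for i in range(1,n):
        if 600<s[i,4]<9000:
            (cx,cy),rad=cv2.minEnclosingCircle(np.argwhere(l==i)[:,::-1].astype(np.float32))
            w=ray(im,(cx,cy),zt); print('blob',s[i].tolist(),'c',(round(cx,1),round(cy,1)),'r',round(rad,1),'fill',round(s[i,4]/np.pi/rad**2,2),'world',w[:2])
E
python3 - <<'E'
from lids import *
st();im=shot('wrist');lids(im);st()
E
```

```text
t 12.85 pos [0.5027 0.1986 0.3422] yaw 5.16 down [-0.006  -0.0021 -1.    ] f [-0.1814  0.2516  0.7289] gap 1.002 q [-0.5312  0.5311  0.1126  1.7788 -0.0772  0.8423 -0.2922]
blob [262, 64, 47, 50, 1845] c (285.7, 88.3) r 24.9 fill 0.94 world [0.4609 0.2763]
blob [369, 96, 45, 47, 1682] c (390.5, 118.5) r 24.1 fill 0.92 world [0.5695 0.2566]
blob [276, 202, 63, 168, 8520] c (306.5, 283.8) r 87.3 fill 0.36 world [0.4992 0.0549]
blob [440, 206, 39, 27, 630] c (458.5, 220.5) r 21.8 fill 0.42 world [0.6631 0.1526]
blob [558, 216, 82, 61, 1655] c (598.5, 241.5) r 42.4 fill 0.29 world [0.8279 0.142 ]
t 12.9 pos [0.503  0.1981 0.3424] yaw 5.09 down [-0.0055 -0.0019 -1.    ] f [ 0.7015 -0.7351  0.5713] gap 1.003 q [-0.5305  0.5306  0.1129  1.7788 -0.0773  0.8423 -0.2923]
```

```bash
python3 - <<'E'
from h import *
plan([.569,.255,.2],5.2)
E
```

```text
d [ 0.142   0.0716 -0.051 ] a [-0.0019  0.0014  0.0057] |d| 0.167 deg 0.4
```

Emit:
servo_tool(
  commands=[
    {"x": 0.04, "y": 0.024, "z": -0.017, "ax": -0.002, "ay": 0.001, "az": 0.006, "claw": 1},
    {"x": 0.09, "y": 0.048, "z": -0.034, "ax": -0.002, "ay": 0.001, "az": 0.006, "claw": 1},
    {"x": 0.142, "y": 0.071, "z": -0.051, "ax": -0.002, "ay": 0.001, "az": 0.006, "claw": 1},
    {"x": 0.142, "y": 0.071, "z": -0.051, "ax": -0.002, "ay": 0.001, "az": 0.006, "claw": 1},
    {"x": 0.142, "y": 0.071, "z": -0.051, "ax": -0.002, "ay": 0.001, "az": 0.006, "claw": 1},
  ],
)

```text
time: 13.52
eef_pos: [0.5689, 0.2532, 0.2009]
tcp_rot: [0.477, 0.521, -0.477, 0.522]
ft_force: [0.1, -0.1, 0.2]
finger_gap: 0.998
```

```bash
python3 - <<'E'
from lids import *
st();im=shot('wrist');lids(im);st(); save(im['pixels'],'w9.png')
E
```

```text
t 13.53 pos [0.5689 0.2532 0.2009] yaw 5.08 down [ 0.0012 -0.0012 -1.    ] f [ 0.1288 -0.1461  0.1727] gap 0.998 q [-0.5424  0.8166  0.089   1.6709 -0.1034  0.6583 -0.3109]
blob [106, 0, 92, 56, 4183] c (151.1, 16.4) r 47.9 fill 0.58 world [0.4651 0.3633]
blob [117, 131, 80, 72, 4575] c (157.0, 162.5) r 41.0 fill 0.86 world [0.4635 0.2796]
blob [286, 177, 71, 66, 3701] c (320.7, 208.5) r 35.6 fill 0.93 world [0.5701 0.2578]
blob [396, 298, 37, 83, 1348] c (403.5, 339.0) r 41.4 fill 0.25 world [0.6426 0.1582]
blob [205, 302, 65, 81, 3567] c (248.5, 342.0) r 43.7 fill 0.6 world [0.5249 0.1449]
blob [582, 318, 58, 68, 1647] c (607.0, 351.5) r 40.6 fill 0.32 world [0.8014 0.1605]
t 13.57 pos [0.5692 0.2535 0.202 ] yaw 5.08 down [ 0.0029 -0.0002 -1.    ] f [-0.0067  0.1067  0.7147] gap 1.0 q [-0.5427  0.8148  0.089   1.6707 -0.1034  0.6582 -0.311 ]
```

View pics/w9.png

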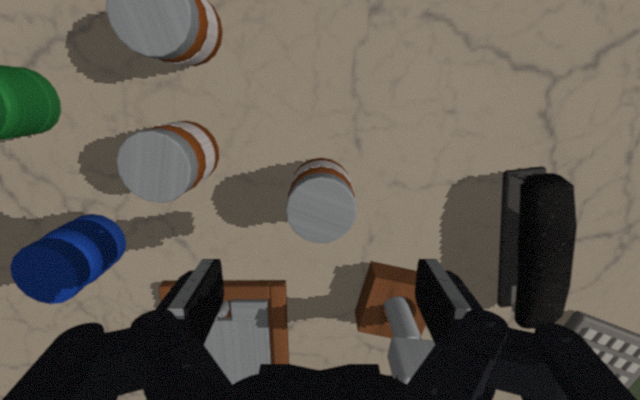

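Emit:
servo_tool(
  commands=[
    {"x": 0.03, "y": 0.001, "z": -0.004, "ax": 0, "ay": 0, "az": 0, "claw": 1},
    {"x": 0.06, "y": 0.001, "z": -0.004, "ax": 0, "ay": 0, "az": 0, "claw": 1},
    {"x": 0.09, "y": 0.001, "z": -0.004, "ax": 0, "ay": 0, "az": 0, "claw": 1},
    {"x": 0.117, "y": 0.001, "z": -0.004, "ax": 0, "ay": 0, "az": 0, "claw": 1},
    {"x": 0.117, "y": 0.001, "z": -0.004, "ax": 0, "ay": 0, "az": 0, "claw": 1},
  ],
)

```text
time: 14.2
eef_pos: [0.5701, 0.2566, 0.0861]
tcp_rot: [0.478, 0.521, -0.477, 0.522]
ft_force: [-0.4, 0.7, 0.2]
finger_gap: 0.999
```

Emit:
servo_tool(
  commands=[
    {"x": 0, "y": 0, "z": 0, "ax": 0, "ay": 0, "az": 0, "claw": 0.7},
    {"x": 0, "y": 0, "z": 0, "ax": 0, "ay": 0, "az": 0, "claw": 0.5},
    {"x": 0, "y": 0, "z": 0, "ax": 0, "ay": 0, "az": 0, "claw": 0.4},
    {"x": 0, "y": 0, "z": 0, "ax": 0, "ay": 0, "az": 0, "claw": 0.3},
    {"x": 0, "y": 0, "z": 0, "ax": 0, "ay": 0, "az": 0, "claw": 0.3},
  ],
)

```text
time: 14.82
eef_pos: [0.571, 0.2568, 0.0885]
tcp_rot: [0.479, 0.52, -0.476, 0.523]
ft_force: [-0.6, -1.6, 9.7]
finger_gap: 0.556
```

```bash
python3 - <<'E'
from lids import *
st();im=shot('wrist'); save(im['pixels'],'w10.png')
E
```

```text
t 14.82 pos [0.571  0.2568 0.0885] yaw 5.02 down [ 0.0054  0.0004 -1.    ] f [-0.558  -1.6154  9.652 ] gap 0.556 q [-0.5319  0.9883  0.0634  1.6969 -0.1157  0.455  -0.3057]
```

View pics/w10.png

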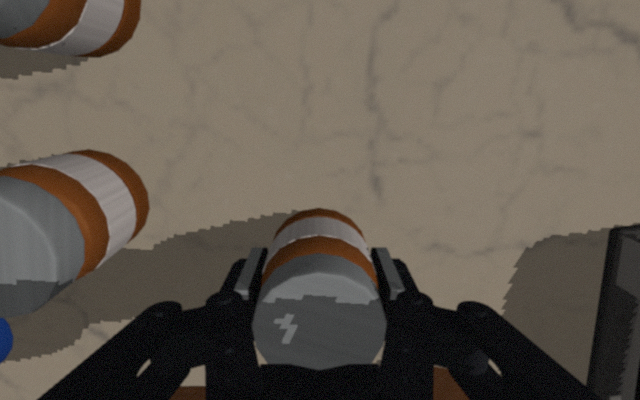

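Emit:
servo_tool(
  commands=[
    {"x": -0.02, "y": 0, "z": 0, "ax": 0, "ay": 0, "az": 0.004, "claw": 0.3},
    {"x": -0.06, "y": -0.01, "z": 0, "ax": 0, "ay": 0, "az": 0.004, "claw": 0.3},
    {"x": -0.1, "y": -0.03, "z": 0.03, "ax": 0, "ay": 0, "az": 0.004, "claw": 0.3},
    {"x": -0.11, "y": -0.05, "z": 0.08, "ax": 0, "ay": 0, "az": 0.004, "claw": 0.3},
    {"x": -0.11, "y": -0.06, "z": 0.13, "ax": 0, "ay": 0, "az": 0.004, "claw": 0.3},
  ],
)

```text
time: 15.5
eef_pos: [0.5218, 0.1211, 0.2008]
tcp_rot: [0.481, 0.519, -0.474, 0.525]
ft_force: [0.1, -0.4, -2.5]
finger_gap: 0.561
```

```bash
python3 - <<'E'
from h import *
st();plan([.5132,-.1049,.17],5.2)
E
```

```text
t 15.5 pos [0.5218 0.1211 0.2008] yaw 5.09 down [ 0.013   0.0016 -0.9999] f [ 0.1071 -0.4111 -2.4945] gap 0.561 q [-0.345   0.7263  0.0491  1.9464 -0.0685  0.4576 -0.1584]
d [ 0.0303 -0.029   0.2244] a [-0.0019 -0.0005 -0.0131] |d| 0.228 deg 0.8
```

Emit:
servo_tool(
  commands=[
    {"x": 0.005, "y": -0.006, "z": 0.05, "ax": -0.002, "ay": 0, "az": -0.013, "claw": 0.3},
    {"x": 0.01, "y": -0.012, "z": 0.1, "ax": -0.002, "ay": 0, "az": -0.013, "claw": 0.3},
    {"x": 0.02, "y": -0.02, "z": 0.16, "ax": -0.002, "ay": 0, "az": -0.013, "claw": 0.3},
    {"x": 0.03, "y": -0.029, "z": 0.224, "ax": -0.002, "ay": 0, "az": -0.013, "claw": 0.3},
    {"x": 0.03, "y": -0.029, "z": 0.224, "ax": -0.002, "ay": 0, "az": -0.013, "claw": 0.3},
  ],
)

```text
time: 16.12
eef_pos: [0.5119, -0.1121, 0.1712]
tcp_rot: [0.479, 0.518, -0.481, 0.521]
ft_force: [-0.7, 0.9, -1.4]
finger_gap: 0.556
```

Emit:
servo_tool(
  commands=[
    {"x": 0, "y": 0, "z": 0, "ax": 0, "ay": 0, "az": 0, "claw": 0.3},
    {"x": 0, "y": 0, "z": 0, "ax": 0, "ay": 0, "az": 0, "claw": 0.3},
    {"x": 0, "y": 0, "z": 0, "ax": 0, "ay": 0, "az": 0, "claw": 0.3},
    {"x": 0, "y": 0, "z": 0, "ax": 0, "ay": 0, "az": 0, "claw": 0.3},
    {"x": 0, "y": 0, "z": 0, "ax": 0, "ay": 0, "az": 0, "claw": 0.3},
  ],
)

```text
time: 16.75
eef_pos: [0.512, -0.1116, 0.1712]
tcp_rot: [0.478, 0.519, -0.481, 0.521]
ft_force: [0.5, 0.3, -1.5]
finger_gap: 0.555
```

```bash
python3 - <<'E'
from h import *
st();plan([.5132,-.1049,.101],5.2)
im=shot('side'); save(cv2.resize(im['pixels'][120:260,270:400],None,fx=4,fy=4,interpolation=cv2.INTER_CUBIC),'s6.png')
E
```

```text
t 16.75 pos [ 0.512  -0.1116  0.1712] yaw 4.61 down [ 0.0001 -0.0045 -1.    ] f [ 0.4933  0.3398 -1.4719] gap 0.555 q [ 0.1333  0.7691 -0.0149  1.9859  0.0395  0.3863  0.1665]
d [ 0.0702  0.0017 -0.0069] a [-0.0103  0.0045  0.0003] |d| 0.071 deg 0.6
```

View pics/s6.png

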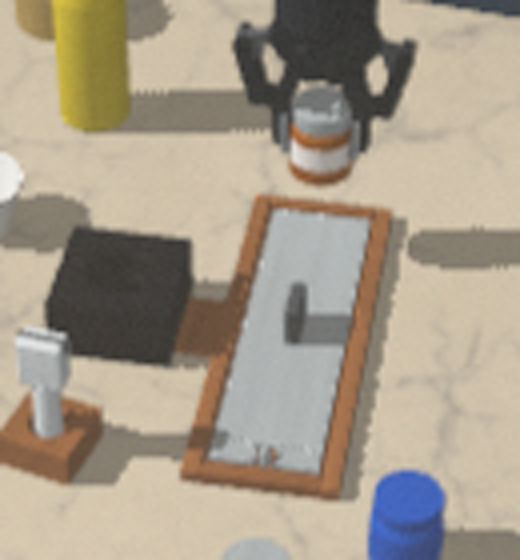

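Emit:
servo_tool(
  commands=[
    {"x": 0.02, "y": 0.002, "z": -0.007, "ax": -0.01, "ay": 0.0045, "az": 0, "claw": 0.3},
    {"x": 0.04, "y": 0.002, "z": -0.007, "ax": -0.01, "ay": 0.0045, "az": 0, "claw": 0.3},
    {"x": 0.055, "y": 0.002, "z": -0.007, "ax": -0.01, "ay": 0.0045, "az": 0, "claw": 0.3},
    {"x": 0.064, "y": 0.002, "z": -0.007, "ax": -0.01, "ay": 0.0045, "az": 0, "claw": 0.3},
    {"x": 0.068, "y": 0.002, "z": -0.007, "ax": -0.01, "ay": 0.0045, "az": 0, "claw": 0.3},
  ],
)

```text
time: 17.42
eef_pos: [0.5134, -0.105, 0.1028]
tcp_rot: [0.477, 0.522, -0.477, 0.522]
ft_force: [-0.9, -0.4, -1.8]
finger_gap: 0.556
```

```bash
python3 - <<'E'
from h import *
st()
E
```

```text
t 17.43 pos [ 0.5134 -0.105   0.1028] yaw 5.15 down [-0.0007 -0.0001 -1.    ] f [-0.9093 -0.3658 -1.8161] gap 0.556 q [ 0.1217  0.8963 -0.0134  2.0044  0.0445  0.2418  0.16  ]
```

Emit:
servo_tool(
  commands=[
    {"x": 0.001, "y": 0, "z": 0, "ax": 0, "ay": 0, "az": 0, "claw": 0.3},
    {"x": 0.002, "y": 0, "z": 0, "ax": 0, "ay": 0, "az": 0, "claw": 0.3},
    {"x": 0.003, "y": 0, "z": 0, "ax": 0, "ay": 0, "az": 0, "claw": 0.3},
    {"x": 0.003, "y": 0, "z": 0, "ax": 0, "ay": 0, "az": 0, "claw": 0.3},
    {"x": 0.003, "y": 0, "z": 0, "ax": 0, "ay": 0, "az": 0, "claw": 0.3},
  ],
)

```text
time: 18.05
eef_pos: [0.5136, -0.1051, 0.1005]
tcp_rot: [0.477, 0.522, -0.477, 0.522]
ft_force: [-0.5, -0.1, 6.1]
finger_gap: 0.56
```

```bash
python3 - <<'E'
from h import *
st()
E
```

```text
t 18.05 pos [ 0.5136 -0.1051  0.1005] yaw 5.15 down [ 0.0002 -0.0004 -1.    ] f [-0.5359 -0.1018  6.0642] gap 0.56 q [ 0.1215  0.9007 -0.0129  2.0047  0.0447  0.2362  0.1598]
```

Contact, 6 N. I open and rise.

Emit:
servo_tool(
  commands=[
    {"x": 0, "y": 0, "z": 0, "ax": 0, "ay": 0, "az": 0, "claw": 0.8},
    {"x": 0, "y": 0, "z": 0, "ax": 0, "ay": 0, "az": 0, "claw": 0.9},
    {"x": -0.01, "y": 0, "z": 0, "ax": 0, "ay": 0, "az": 0, "claw": 1},
    {"x": -0.06, "y": 0, "z": 0, "ax": 0, "ay": 0, "az": 0, "claw": 1},
    {"x": -0.12, "y": 0, "z": 0, "ax": 0, "ay": 0, "az": 0, "claw": 1},
  ],
)

```text
time: 18.68
eef_pos: [0.513, -0.1049, 0.2215]
tcp_rot: [0.477, 0.522, -0.477, 0.521]
ft_force: [0.4, -1.0, -0.3]
finger_gap: 1.002
```

Emit:
servo_tool(
  commands=[
    {"x": -0.02, "y": -0.01, "z": -0.06, "ax": 0, "ay": 0, "az": 0, "claw": 1},
    {"x": -0.04, "y": -0.02, "z": -0.12, "ax": 0, "ay": 0, "az": 0, "claw": 1},
    {"x": -0.04, "y": -0.03, "z": -0.18, "ax": 0, "ay": 0, "az": 0, "claw": 1},
    {"x": -0.04, "y": -0.035, "z": -0.24, "ax": 0, "ay": 0, "az": 0, "claw": 1},
    {"x": -0.04, "y": -0.035, "z": -0.3, "ax": 0, "ay": 0, "az": 0, "claw": 1},
  ],
)

```text
time: 19.3
eef_pos: [0.4503, 0.1925, 0.2623]
tcp_rot: [0.477, 0.522, -0.477, 0.522]
ft_force: [1.5, -0.4, -0.1]
finger_gap: 1.003
```

```bash
python3 - <<'E'
from lids import *
st();im=shot('wrist');lids(im); save(im['pixels'],'w11.png')
plan([.462,.278,.21],5.2)
E
```

```text
t 19.3 pos [0.4503 0.1925 0.2623] yaw 5.16 down [-0.0016  0.0002 -1.    ] f [ 1.4546 -0.4128 -0.076 ] gap 1.003 q [-0.533   0.5822  0.0555  2.0173 -0.0607  0.545  -0.3445]
blob [313, 49, 60, 64, 3146] c (341.7, 81.9) r 33.7 fill 0.88 world [0.4599 0.2796]
blob [316, 222, 75, 142, 8188] c (353.5, 290.5) r 77.6 fill 0.43 world [0.4914 0.0973]
blob [538, 233, 58, 50, 1572] c (563.5, 256.0) r 34.3 fill 0.42 world [0.6754 0.1502]
d [ 0.0529  0.0207 -0.0721] a [ 0.0133 -0.0091  0.    ] |d| 0.092 deg 0.9
```

View pics/w11.png

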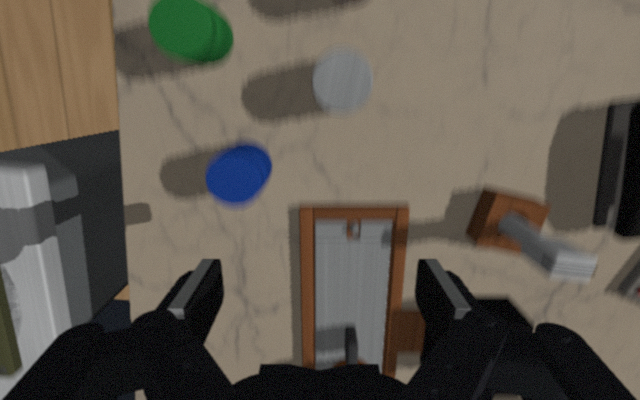

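Emit:
servo_tool(
  commands=[
    {"x": 0.02, "y": 0.01, "z": -0.03, "ax": 0, "ay": 0, "az": 0, "claw": 1},
    {"x": 0.04, "y": 0.018, "z": -0.06, "ax": 0, "ay": 0, "az": 0, "claw": 1},
    {"x": 0.055, "y": 0.018, "z": -0.082, "ax": 0, "ay": 0, "az": 0, "claw": 1},
    {"x": 0.055, "y": 0.018, "z": -0.082, "ax": 0, "ay": 0, "az": 0, "claw": 1},
    {"x": 0.055, "y": 0.018, "z": -0.082, "ax": 0, "ay": 0, "az": 0, "claw": 1},
  ],
)

```text
time: 19.98
eef_pos: [0.4585, 0.2859, 0.2085]
tcp_rot: [0.476, 0.527, -0.472, 0.523]
ft_force: [1.1, 0.6, 0.4]
finger_gap: 1.007
```

```bash
python3 - <<'E'
from lids import *
st();im=shot('wrist');lids(im); save(im['pixels'],'w12.png');st()
E
```

```text
t 19.98 pos [0.4585 0.2859 0.2085] yaw 5.86 down [-0.0007  0.0077 -1.    ] f [1.0752 0.6124 0.3839] gap 1.007 q [-0.6733  0.72    0.0559  1.9203 -0.0908  0.4999 -0.4493]
blob [303, 52, 75, 80, 4657] c (339.0, 91.6) r 39.8 fill 0.93 world [0.4631 0.3668]
blob [288, 195, 66, 61, 3269] c (320.2, 223.6) r 33.6 fill 0.92 world [0.4606 0.278 ]
blob [0, 271, 28, 128, 2384] c (4.5, 334.5) r 63.7 fill 0.19 world [0.2241 0.1598]
blob [296, 337, 81, 33, 1841] c (336.0, 350.5) r 41.9 fill 0.33 world [0.4844 0.1713]
t 20.02 pos [0.4588 0.2858 0.2087] yaw 5.83 down [-0.0003  0.0079 -1.    ] f [ 0.0977  0.0382 -0.6209] gap 1.0 q [-0.6729  0.7197  0.056   1.9202 -0.0908  0.4997 -0.4494]
```

View pics/w12.png

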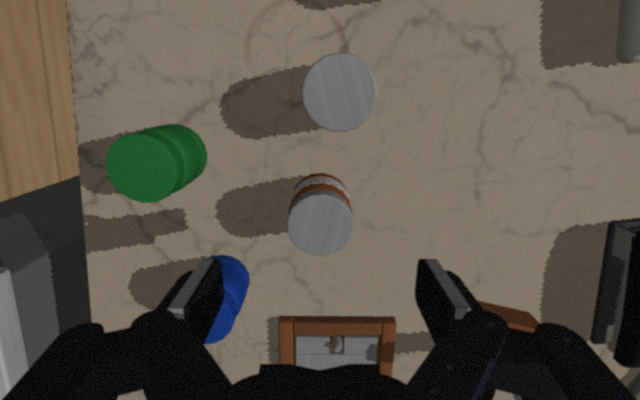

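```bash
python3 - <<'E'
from lids import *
plan([.461,.278,.086],5.2)
E
```

```text
d [0.1227 0.0013 0.0089] a [ 0.011  -0.0079 -0.0005] |d| 0.123 deg 0.8
```

Emit:
servo_tool(
  commands=[
    {"x": 0.025, "y": 0.001, "z": 0.005, "ax": 0.011, "ay": -0.008, "az": 0, "claw": 1},
    {"x": 0.05, "y": 0.001, "z": 0.008, "ax": 0.011, "ay": -0.008, "az": 0, "claw": 1},
    {"x": 0.09, "y": 0.001, "z": 0.009, "ax": 0.011, "ay": -0.008, "az": 0, "claw": 1},
    {"x": 0.122, "y": 0.001, "z": 0.009, "ax": 0.011, "ay": -0.008, "az": 0, "claw": 1},
    {"x": 0.122, "y": 0.001, "z": 0.009, "ax": 0.011, "ay": -0.008, "az": 0, "claw": 1},
  ],
)

```text
time: 20.65
eef_pos: [0.4602, 0.276, 0.0857]
tcp_rot: [0.476, 0.522, -0.478, 0.522]
ft_force: [-0.9, -0.1, 0.2]
finger_gap: 1.005
```

Emit:
servo_tool(
  commands=[
    {"x": 0, "y": 0, "z": 0, "ax": 0, "ay": 0, "az": 0, "claw": 0.7},
    {"x": 0, "y": 0, "z": 0, "ax": 0, "ay": 0, "az": 0, "claw": 0.5},
    {"x": 0, "y": 0, "z": 0, "ax": 0, "ay": 0, "az": 0, "claw": 0.4},
    {"x": 0, "y": 0, "z": 0, "ax": 0, "ay": 0, "az": 0, "claw": 0.3},
    {"x": 0, "y": 0, "z": 0, "ax": 0, "ay": 0, "az": 0, "claw": 0.3},
  ],
)

```text
time: 21.28
eef_pos: [0.461, 0.276, 0.0875]
tcp_rot: [0.477, 0.521, -0.478, 0.522]
ft_force: [-0.7, -0.6, 7.0]
finger_gap: 0.558
```

```bash
python3 - <<'E'
from lids import *
st();im=shot('wrist'); save(im['pixels'],'w13.png')
plan([.508,-.0481,.20],5.2)
E
```

```text
t 21.27 pos [0.461  0.276  0.0875] yaw 5.06 down [ 0.     -0.0017 -1.    ] f [-0.7294 -0.638   6.9565] gap 0.558 q [-0.6446  0.933   0.0314  1.9668 -0.0989  0.2441 -0.4415]
d [-0.1119  0.0182  0.3272] a [-0.0024  0.0017  0.0001] |d| 0.346 deg 0.2
```

View pics/w13.png

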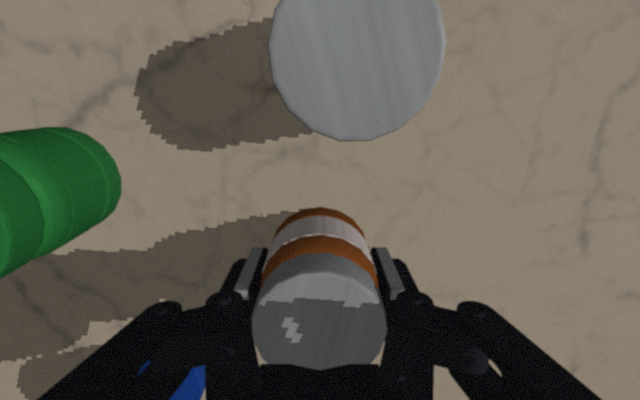

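Emit:
servo_tool(
  commands=[
    {"x": -0.03, "y": 0, "z": 0, "ax": 0, "ay": 0, "az": 0, "claw": 0.3},
    {"x": -0.08, "y": 0.002, "z": 0.02, "ax": 0, "ay": 0, "az": 0, "claw": 0.3},
    {"x": -0.112, "y": 0.006, "z": 0.07, "ax": 0, "ay": 0, "az": 0, "claw": 0.3},
    {"x": -0.112, "y": 0.01, "z": 0.13, "ax": 0, "ay": 0, "az": 0, "claw": 0.3},
    {"x": -0.112, "y": 0.012, "z": 0.19, "ax": 0, "ay": 0, "az": 0, "claw": 0.3},
  ],
)

```text
time: 21.95
eef_pos: [0.4903, 0.0865, 0.2013]
tcp_rot: [0.478, 0.521, -0.477, 0.523]
ft_force: [0.9, 0.3, -2.6]
finger_gap: 0.559
```

```bash
python3 - <<'E'
from h import *
st();plan([.508,-.0481,.17],5.2)
E
```

```text
t 21.95 pos [0.4903 0.0865 0.2013] yaw 5.11 down [ 0.0031 -0.0012 -1.    ] f [ 0.8648  0.3047 -2.5913] gap 0.559 q [-0.2696  0.6947  0.0023  2.0468  0.0014  0.3975 -0.1799]
d [0.0315 0.0055 0.1356] a [-0.0016  0.0015 -0.003 ] |d| 0.139 deg 0.2
```

Emit:
servo_tool(
  commands=[
    {"x": 0.01, "y": 0.002, "z": 0.05, "ax": 0, "ay": 0.001, "az": -0.003, "claw": 0.3},
    {"x": 0.02, "y": 0.004, "z": 0.1, "ax": 0, "ay": 0.001, "az": -0.003, "claw": 0.3},
    {"x": 0.031, "y": 0.0055, "z": 0.135, "ax": 0, "ay": 0.001, "az": -0.003, "claw": 0.3},
    {"x": 0.031, "y": 0.0055, "z": 0.135, "ax": 0, "ay": 0.001, "az": -0.003, "claw": 0.3},
    {"x": 0.031, "y": 0.0055, "z": 0.135, "ax": 0, "ay": 0.001, "az": -0.003, "claw": 0.3},
  ],
)

```text
time: 22.58
eef_pos: [0.508, -0.0469, 0.1711]
tcp_rot: [0.477, 0.522, -0.477, 0.522]
ft_force: [0.9, 1.0, -1.8]
finger_gap: 0.564
```

```bash
python3 - <<'E'
from h import *
st();plan([.508,-.0481,.0995],5.2)
im=shot('side'); save(cv2.resize(im['pixels'][120:260,270:400],None,fx=4,fy=4,interpolation=cv2.INTER_CUBIC),'s7.png')
E
```

```text
t 22.57 pos [ 0.508  -0.0469  0.1711] yaw 5.14 down [ 0.0008  0.0002 -1.    ] f [ 0.9254  0.9565 -1.8351] gap 0.564 q [ 0.0251  0.7591 -0.0383  2.0258  0.0748  0.3572  0.0169]
d [ 0.0716 -0.0001  0.0013] a [-0.0011 -0.0002 -0.0008] |d| 0.072 deg 0.1
```

View pics/s7.png

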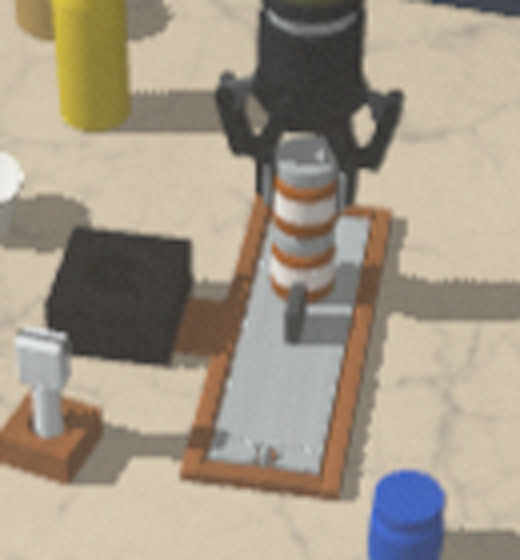

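```bash
python3 - <<'E'
from h import *
im=shot('side')
f=lambda p:((proj(im,p)-[270,120])*4).round()
print(f([.5132,-.105,.012]),f([.5132,-.105,.074]),f([.508,-.047,.083]),f([.508,-.047,.145]),f([.508,-.047,.012]))
im=shot('scene'); save(cv2.resize(im['pixels'][145:235,230:365],None,fx=5,fy=5,interpolation=cv2.INTER_CUBIC),'sc7.png')
f=lambda p:((proj(im,p)-[230,145])*5).round()
print(f([.5132,-.105,.012]),f([.5132,-.105,.074]))
E
```

```text
[309. 245.] [311. 184.] [300. 222.] [302. 156.] [298. 292.]
[179. 296.] [176. 208.]
```

View pics/sc7.png

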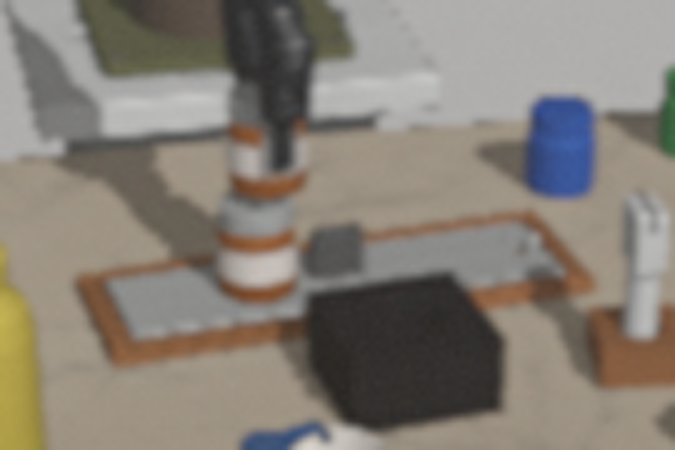

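The jar I placed has been knocked toward the handle. It is still upright, at scene crop (257,287). I measure its new spot before placing the second jar.

```bash
python3 - <<'E'
from h import *
im=shot('scene'); print(ray(im,(230+257/5,145+287/5),.012), ray(im,(230+257/5,145+211/5),.074))
im=shot('side'); print(ray(im,(270+303/4,120+287/4),.012),ray(im,(270+303/4,120+240/4),.074))
c,s=np.cos(np.radians(5.25)),np.sin(np.radians(5.25))
def loc(w): d=np.array(w[:2])-[.5037,-.0013]; return [c*d[0]+s*d[1],-s*d[0]+c*d[1]]
print(loc([.515,-.052]))
st()
E
```

```text
[ 0.5117 -0.0546  0.012 ] [ 0.5295 -0.0565  0.074 ]
[ 0.5056 -0.0538  0.012 ] [ 0.503 -0.037  0.074]
[np.float64(0.006613463615359155), np.float64(-0.05152127811893179)]
t 22.82 pos [ 0.508  -0.0463  0.1709] yaw 5.23 down [ 0.0006 -0.     -1.    ] f [-0.0566 -0.7325 -3.1637] gap 0.561 q [ 0.0238  0.7595 -0.0381  2.0257  0.0751  0.3571  0.0171]
```

```bash
python3 - <<'E'
from h import *
plan([.514,-.1138,.18],5.2)
E
```

```text
d [-0.0091 -0.0002  0.0677] a [ 0.0005  0.0001 -0.0006] |d| 0.068 deg 0.0
```

Emit:
servo_tool(
  commands=[
    {"x": -0.015, "y": 0, "z": 0, "ax": 0, "ay": 0, "az": 0, "claw": 0.3},
    {"x": -0.015, "y": 0, "z": 0.03, "ax": 0, "ay": 0, "az": 0, "claw": 0.3},
    {"x": -0.015, "y": 0, "z": 0.06, "ax": 0, "ay": 0, "az": 0, "claw": 0.3},
    {"x": -0.01, "y": 0, "z": 0.068, "ax": 0, "ay": 0, "az": 0, "claw": 0.3},
    {"x": -0.01, "y": 0, "z": 0.068, "ax": 0, "ay": 0, "az": 0, "claw": 0.3},
  ],
)

```text
time: 23.45
eef_pos: [0.514, -0.1139, 0.181]
tcp_rot: [0.477, 0.522, -0.477, 0.522]
ft_force: [-0.6, -0.2, -1.3]
finger_gap: 0.558
```

```bash
python3 - <<'E'
from h import *
st();plan([.514,-.1138,.105],5.2)
im=shot('wrist'); save(im['pixels'],'w14.png')
im=shot('scene'); save(cv2.resize(im['pixels'][145:235,230:365],None,fx=5,fy=5,interpolation=cv2.INTER_CUBIC),'sc8.png')
E
```

```text
t 23.45 pos [ 0.514  -0.1139  0.181 ] yaw 5.2 down [ 0.0002  0.0004 -1.    ] f [-0.6284 -0.2008 -1.2798] gap 0.558 q [ 0.1687  0.7533 -0.0629  1.9714  0.1046  0.4197  0.118 ]
d [ 0.076 -0.    -0.   ] a [-0.0001 -0.0004 -0.0002] |d| 0.076 deg 0.0
```

View pics/w14.png

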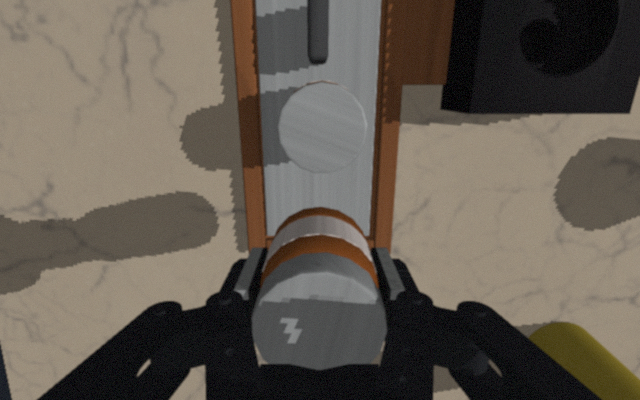

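View pics/sc8.png

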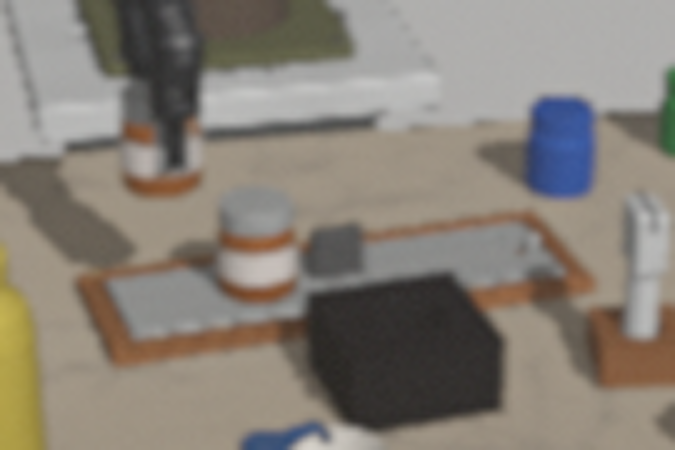

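```bash
cat >> h.py <<'E'
CX,CY,CA=.5037,-.0013,np.radians(5.25)
def loc(w):
    c,s=np.cos(CA),np.sin(CA); d=np.array(w[:2])-[CX,CY]; return np.array([c*d[0]+s*d[1],-s*d[0]+c*d[1]])
def wor(x,y):
    c,s=np.cos(CA),np.sin(CA); return np.array([CX+c*x-s*y,CY+s*x+c*y])
E
python3 - <<'E'
from h import *
im=shot('wrist');st()
w=ray(im,(323,126.5),.074);print(w,loc(w)); print('r',ray(im,(367,127),.074)[0]-w[0])
w=ray(im,(318,55),.046);print('handle end',loc(w))
E
```

```text
t 23.6 pos [ 0.5143 -0.1124  0.181 ] yaw 5.36 down [ 0.0004  0.0012 -1.    ] f [ 0.0253  0.2344 -1.9098] gap 0.557 q [ 0.1669  0.7532 -0.064   1.9717  0.1046  0.4195  0.1181]
[ 0.511  -0.0507  0.074 ] [ 0.0027 -0.0499]
r 0.022919293423184772
handle end [ 0.     -0.0127]
```

Emit:
servo_tool(
  commands=[
    {"x": 0.02, "y": 0, "z": 0.0015, "ax": 0, "ay": 0, "az": 0, "claw": 0.3},
    {"x": 0.04, "y": 0, "z": 0.0015, "ax": 0, "ay": 0, "az": 0, "claw": 0.3},
    {"x": 0.06, "y": 0, "z": 0.0015, "ax": 0, "ay": 0, "az": 0, "claw": 0.3},
    {"x": 0.073, "y": 0, "z": 0.0015, "ax": 0, "ay": 0, "az": 0, "claw": 0.3},
    {"x": 0.079, "y": 0, "z": 0.0015, "ax": 0, "ay": 0, "az": 0, "claw": 0.3},
  ],
)

```text
time: 24.22
eef_pos: [0.5144, -0.113, 0.1015]
tcp_rot: [0.476, 0.524, -0.475, 0.523]
ft_force: [-0.6, -1.0, -2.3]
finger_gap: 0.561
```

Emit:
servo_tool(
  commands=[
    {"x": 0.001, "y": 0, "z": 0, "ax": 0, "ay": 0, "az": 0, "claw": 0.3},
    {"x": 0.002, "y": 0, "z": 0, "ax": 0, "ay": 0, "az": 0, "claw": 0.3},
    {"x": 0.003, "y": 0, "z": 0, "ax": 0, "ay": 0, "az": 0, "claw": 0.3},
    {"x": 0.003, "y": 0, "z": 0, "ax": 0, "ay": 0, "az": 0, "claw": 0.3},
    {"x": 0.003, "y": 0, "z": 0, "ax": 0, "ay": 0, "az": 0, "claw": 0.3},
  ],
)

```text
time: 24.85
eef_pos: [0.5147, -0.113, 0.0995]
tcp_rot: [0.476, 0.523, -0.475, 0.523]
ft_force: [-1.1, 0.4, 4.9]
finger_gap: 0.558
```

```bash
python3 - <<'E'
from h import *
st(); im=shot('wrist'); save(im['pixels'],'w15.png')
E
```

```text
t 24.85 pos [ 0.5147 -0.113   0.0995] yaw 5.42 down [ 0.001   0.0016 -1.    ] f [-1.0596  0.4493  4.9409] gap 0.558 q [ 0.1529  0.903  -0.0392  1.9961  0.1208  0.2437  0.1059]
```

View pics/w15.png

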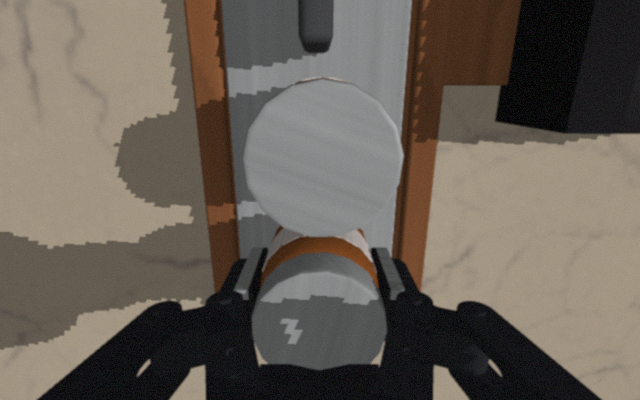

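Emit:
servo_tool(
  commands=[
    {"x": 0, "y": 0, "z": 0, "ax": 0, "ay": 0, "az": 0, "claw": 0.8},
    {"x": 0, "y": 0, "z": 0, "ax": 0, "ay": 0, "az": 0, "claw": 0.9},
    {"x": -0.01, "y": 0, "z": 0, "ax": 0, "ay": 0, "az": 0, "claw": 1},
    {"x": -0.06, "y": 0, "z": 0, "ax": 0, "ay": 0, "az": 0, "claw": 1},
    {"x": -0.12, "y": 0, "z": 0, "ax": 0, "ay": 0, "az": 0, "claw": 1},
  ],
)

```text
time: 25.52
eef_pos: [0.514, -0.1131, 0.2206]
tcp_rot: [0.476, 0.524, -0.476, 0.522]
ft_force: [0.7, -0.2, 0.2]
finger_gap: 0.998
```

Emit:
servo_tool(
  commands=[
    {"x": -0.02, "y": -0.005, "z": -0.06, "ax": 0, "ay": 0, "az": 0, "claw": 1},
    {"x": -0.03, "y": -0.01, "z": -0.12, "ax": 0, "ay": 0, "az": 0, "claw": 1},
    {"x": -0.03, "y": -0.015, "z": -0.18, "ax": 0, "ay": 0, "az": 0, "claw": 1},
    {"x": -0.03, "y": -0.02, "z": -0.24, "ax": 0, "ay": 0, "az": 0, "claw": 1},
    {"x": -0.03, "y": -0.025, "z": -0.3, "ax": 0, "ay": 0, "az": 0, "claw": 1},
  ],
)

```text
time: 26.15
eef_pos: [0.4603, 0.1849, 0.252]
tcp_rot: [0.476, 0.524, -0.475, 0.522]
ft_force: [1.0, -0.1, 0.1]
finger_gap: 1.004
```

```bash
python3 - <<'E'
from lids import *
st();plan([.465,.36,.21],5.2)
im=shot('wrist');lids(im)
EOF
E
```

```text
t 26.15 pos [0.4603 0.1849 0.252 ] yaw 5.41 down [-0.0002  0.0022 -1.    ] f [ 0.963  -0.0766  0.1471] gap 1.004 q [-0.4723  0.6038 -0.0025  2.0093 -0.0013  0.5276 -0.3789]
d [ 0.0424  0.0212 -0.1738] a [ 0.0036 -0.0022 -0.    ] |d| 0.18 deg 0.2
blob [0, 159, 33, 53, 1480] c (11.0, 185.0) r 27.9 fill 0.61 world [0.2115 0.1684]
blob [305, 218, 78, 146, 8683] c (344.0, 288.9) r 79.6 fill 0.44 world [0.4915 0.0978]
blob [537, 231, 59, 50, 1679] c (562.5, 254.5) r 34.7 fill 0.44 world [0.6758 0.1498]
blob [0, 241, 57, 158, 6088] c (20.0, 319.5) r 81.0 fill 0.3 world [0.1959 0.0368]Traceback (most recent call last):
  File "<stdin>", line 4, in <module>
NameError: name 'EOF' is not defined
```

Emit:
servo_tool(
  commands=[
    {"x": 0.01, "y": 0.005, "z": -0.05, "ax": 0.003, "ay": -0.002, "az": 0, "claw": 1},
    {"x": 0.02, "y": 0.01, "z": -0.1, "ax": 0.003, "ay": -0.002, "az": 0, "claw": 1},
    {"x": 0.03, "y": 0.018, "z": -0.15, "ax": 0.003, "ay": -0.002, "az": 0, "claw": 1},
    {"x": 0.042, "y": 0.021, "z": -0.174, "ax": 0.003, "ay": -0.002, "az": 0, "claw": 1},
    {"x": 0.042, "y": 0.021, "z": -0.174, "ax": 0.003, "ay": -0.002, "az": 0, "claw": 1},
  ],
)

```text
time: 26.82
eef_pos: [0.4586, 0.3737, 0.2114]
tcp_rot: [0.474, 0.529, -0.47, 0.524]
ft_force: [0.1, -0.5, -0.7]
finger_gap: 1.002
```

```bash
python3 - <<'E'
from lids import *
st()
im=shot('wrist');lids(im);save(im['pixels'],'w16.png');st()
E
```

```text
t 26.82 pos [0.4586 0.3737 0.2114] yaw 6.28 down [-0.0019  0.0095 -1.    ] f [ 0.1096 -0.524  -0.6519] gap 1.002 q [-0.774   0.7643  0.0278  1.7637 -0.048   0.6092 -0.605 ]
blob [292, 192, 66, 61, 3219] c (324.2, 221.1) r 33.3 fill 0.93 world [0.4633 0.3671]
blob [0, 336, 29, 63, 1278] c (11.5, 367.0) r 33.1 fill 0.37 world [0.2222 0.211 ]
t 26.88 pos [0.4594 0.3714 0.2119] yaw 6.12 down [-0.0013  0.0079 -1.    ] f [ 0.8061 -0.2333 -0.6963] gap 0.997 q [-0.7721  0.763   0.0298  1.7654 -0.0476  0.6095 -0.6048]
```

View pics/w16.png

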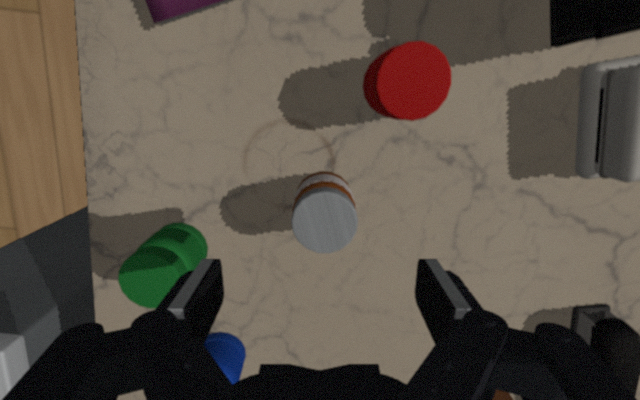

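```bash
python3 - <<'E'
from lids import *
plan([.4645,.3655,.086],5.2)
E
```

```text
d [0.1258 0.0045 0.0074] a [ 0.0161 -0.008   0.0005] |d| 0.126 deg 1.0
```

Emit:
servo_tool(
  commands=[
    {"x": 0.025, "y": 0.004, "z": 0.005, "ax": 0.016, "ay": -0.008, "az": 0, "claw": 1},
    {"x": 0.05, "y": 0.0045, "z": 0.007, "ax": 0.016, "ay": -0.008, "az": 0, "claw": 1},
    {"x": 0.09, "y": 0.0045, "z": 0.007, "ax": 0.016, "ay": -0.008, "az": 0, "claw": 1},
    {"x": 0.126, "y": 0.0045, "z": 0.007, "ax": 0.016, "ay": -0.008, "az": 0, "claw": 1},
    {"x": 0.126, "y": 0.0045, "z": 0.007, "ax": 0.016, "ay": -0.008, "az": 0, "claw": 1},
  ],
)

```text
time: 27.5
eef_pos: [0.4639, 0.3628, 0.0846]
tcp_rot: [0.475, 0.522, -0.48, 0.522]
ft_force: [0.1, 0.4, -0.3]
finger_gap: 1.0
```

Emit:
servo_tool(
  commands=[
    {"x": 0, "y": 0, "z": 0, "ax": 0, "ay": 0, "az": 0, "claw": 0.7},
    {"x": 0, "y": 0, "z": 0, "ax": 0, "ay": 0, "az": 0, "claw": 0.5},
    {"x": 0, "y": 0, "z": 0, "ax": 0, "ay": 0, "az": 0, "claw": 0.4},
    {"x": 0, "y": 0, "z": 0, "ax": 0, "ay": 0, "az": 0, "claw": 0.3},
    {"x": 0, "y": 0, "z": 0, "ax": 0, "ay": 0, "az": 0, "claw": 0.3},
  ],
)

```text
time: 28.12
eef_pos: [0.4648, 0.3627, 0.0866]
tcp_rot: [0.476, 0.521, -0.479, 0.522]
ft_force: [-0.8, -0.8, 7.0]
finger_gap: 0.558
```

```bash
python3 - <<'E'
from lids import *
st();im=shot('wrist'); save(im['pixels'],'w17.png')
im=shot('scene'); save(cv2.resize(im['pixels'][145:235,230:365],None,fx=5,fy=5,interpolation=cv2.INTER_CUBIC),'sc9.png')
w=wor(0,.07);print(w);plan([*w,.2],5.2)
E
```

```text
t 28.12 pos [0.4648 0.3627 0.0866] yaw 5.04 down [-0.0018 -0.0036 -1.    ] f [-0.7998 -0.7892  6.9883] gap 0.558 q [-0.7551  0.9643  0.0241  1.8045 -0.0498  0.3771 -0.6072]
[0.4973 0.0684]
d [-0.1123  0.0063  0.2964] a [-0.0028  0.0035  0.0022] |d| 0.317 deg 0.3
```

View pics/w17.png

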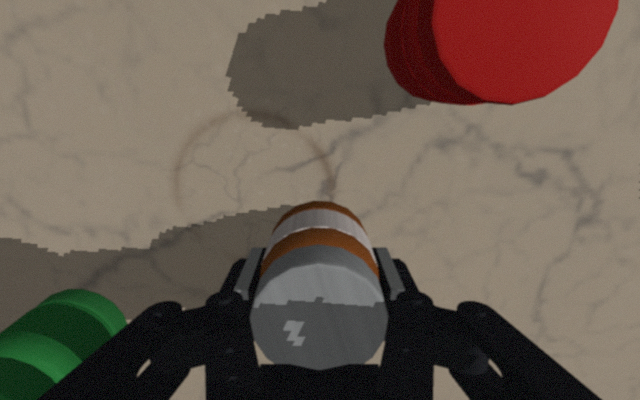

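View pics/sc9.png

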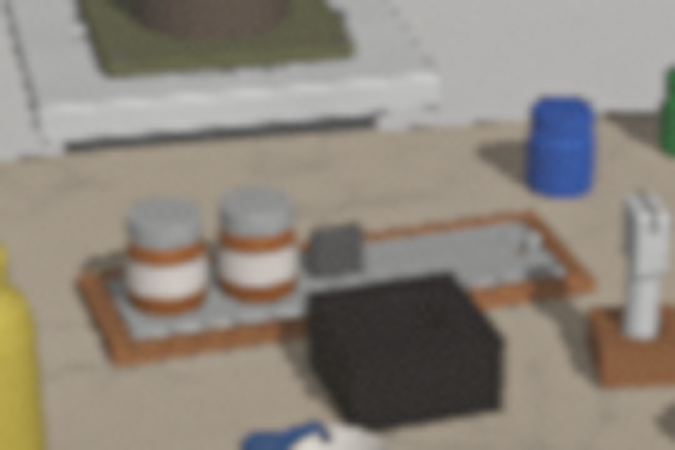

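Both jars stand on the plate at scene crop (166,260) and (257,245). I carry the third to caddy y = +70 mm.

Emit:
servo_tool(
  commands=[
    {"x": -0.03, "y": 0, "z": 0, "ax": 0, "ay": 0.003, "az": 0.002, "claw": 0.3},
    {"x": -0.08, "y": 0.001, "z": 0.02, "ax": -0.002, "ay": 0.003, "az": 0.002, "claw": 0.3},
    {"x": -0.112, "y": 0.002, "z": 0.07, "ax": -0.002, "ay": 0.003, "az": 0.002, "claw": 0.3},
    {"x": -0.112, "y": 0.003, "z": 0.13, "ax": -0.002, "ay": 0.003, "az": 0.002, "claw": 0.3},
    {"x": -0.112, "y": 0.004, "z": 0.19, "ax": -0.002, "ay": 0.003, "az": 0.002, "claw": 0.3},
  ],
)

```text
time: 28.85
eef_pos: [0.4862, 0.1726, 0.201]
tcp_rot: [0.478, 0.521, -0.476, 0.523]
ft_force: [0.9, -0.8, -0.8]
finger_gap: 0.558
```

```bash
python3 - <<'E'
from h import *
st();plan([.4973,.0684,.15],5.2)
E
```

```text
t 28.85 pos [0.4862 0.1726 0.201 ] yaw 5.19 down [ 0.003   0.0003 -1.    ] f [ 0.9362 -0.7927 -0.784 ] gap 0.558 q [-0.4224  0.7095 -0.0141  1.9942  0.0241  0.4352 -0.3642]
d [0.051  0.0014 0.1048] a [-0.0001 -0.0001 -0.003 ] |d| 0.117 deg 0.2
```

Emit:
servo_tool(
  commands=[
    {"x": 0.01, "y": 0, "z": 0.04, "ax": 0, "ay": 0, "az": -0.003, "claw": 0.3},
    {"x": 0.02, "y": 0.001, "z": 0.08, "ax": 0, "ay": 0, "az": -0.003, "claw": 0.3},
    {"x": 0.035, "y": 0.0014, "z": 0.105, "ax": 0, "ay": 0, "az": -0.003, "claw": 0.3},
    {"x": 0.051, "y": 0.0014, "z": 0.105, "ax": 0, "ay": 0, "az": -0.003, "claw": 0.3},
    {"x": 0.051, "y": 0.0014, "z": 0.105, "ax": 0, "ay": 0, "az": -0.003, "claw": 0.3},
  ],
)

```text
time: 29.48
eef_pos: [0.4969, 0.0693, 0.1495]
tcp_rot: [0.476, 0.523, -0.477, 0.522]
ft_force: [-0.2, 1.4, -0.8]
finger_gap: 0.558
```

```bash
python3 - <<'E'
from h import *
st();plan([.4973,.0684,.1],5.2)
im=shot('scene'); save(cv2.resize(im['pixels'][145:235,230:365],None,fx=5,fy=5,interpolation=cv2.INTER_CUBIC),'sc10.png')
E
```

```text
t 29.48 pos [0.4969 0.0693 0.1495] yaw 5.27 down [-0.0012  0.0008 -1.    ] f [-0.1642  1.3971 -0.7775] gap 0.558 q [-0.2085  0.7948 -0.0352  2.0585  0.0844  0.2905 -0.2221]
d [0.0495 0.0004 0.001 ] a [ 0.0011 -0.0009  0.0011] |d| 0.05 deg 0.1
```

View pics/sc10.png

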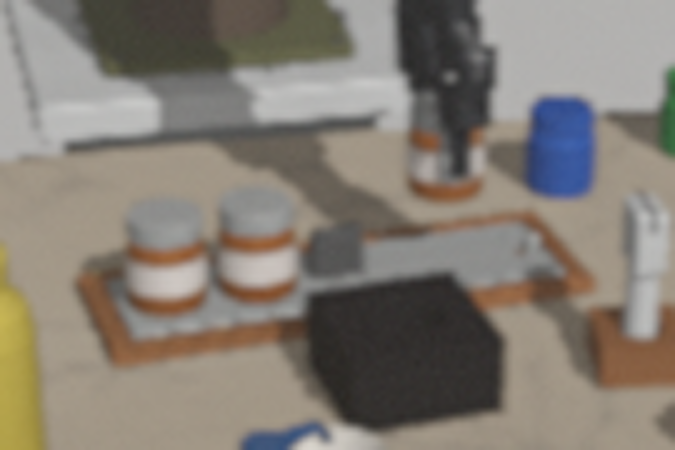

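Emit:
servo_tool(
  commands=[
    {"x": 0.02, "y": 0, "z": 0.001, "ax": 0.001, "ay": 0, "az": 0.001, "claw": 0.3},
    {"x": 0.035, "y": 0, "z": 0.001, "ax": 0.001, "ay": 0, "az": 0.001, "claw": 0.3},
    {"x": 0.045, "y": 0, "z": 0.001, "ax": 0.001, "ay": 0, "az": 0.001, "claw": 0.3},
    {"x": 0.05, "y": 0, "z": 0.001, "ax": 0.001, "ay": 0, "az": 0.001, "claw": 0.3},
    {"x": 0.052, "y": 0, "z": 0.001, "ax": 0.001, "ay": 0, "az": 0.001, "claw": 0.3},
  ],
)

```text
time: 30.15
eef_pos: [0.4971, 0.0692, 0.0985]
tcp_rot: [0.477, 0.523, -0.476, 0.522]
ft_force: [-1.9, 1.3, 19.7]
finger_gap: 0.555
```

```bash
python3 - <<'E'
from h import *
st()
E
```

```text
t 30.15 pos [0.4971 0.0692 0.0985] yaw 5.28 down [ 0.0006  0.0014 -1.    ] f [-1.8612  1.3347 19.6837] gap 0.555 q [-0.2162  0.895  -0.0219  2.0711  0.0909  0.1754 -0.2273]
```

Emit:
servo_tool(
  commands=[
    {"x": 0, "y": 0, "z": 0, "ax": 0, "ay": 0, "az": 0, "claw": 0.8},
    {"x": 0, "y": 0, "z": 0, "ax": 0, "ay": 0, "az": 0, "claw": 0.9},
    {"x": -0.01, "y": 0, "z": 0, "ax": 0, "ay": 0, "az": 0, "claw": 1},
    {"x": -0.07, "y": 0, "z": 0, "ax": 0, "ay": 0, "az": 0, "claw": 1},
    {"x": -0.13, "y": 0, "z": 0, "ax": 0, "ay": 0, "az": 0, "claw": 1},
  ],
)

```text
time: 30.78
eef_pos: [0.4966, 0.0688, 0.2302]
tcp_rot: [0.477, 0.523, -0.476, 0.522]
ft_force: [1.6, 0.4, -0.5]
finger_gap: 1.001
```

Emit:
servo_tool(
  commands=[
    {"x": -0.05, "y": 0.03, "z": -0.03, "ax": 0, "ay": 0, "az": 0, "claw": 1},
    {"x": -0.1, "y": 0.07, "z": -0.05, "ax": 0, "ay": 0, "az": 0, "claw": 1},
    {"x": -0.11, "y": 0.11, "z": -0.05, "ax": 0, "ay": 0, "az": 0, "claw": 1},
    {"x": -0.11, "y": 0.13, "z": -0.05, "ax": 0, "ay": 0, "az": 0, "claw": 1},
    {"x": -0.11, "y": 0.13, "z": -0.05, "ax": 0, "ay": 0, "az": 0, "claw": 1},
  ],
)

```text
time: 31.4
eef_pos: [0.6222, 0.1302, 0.3405]
tcp_rot: [0.477, 0.522, -0.476, 0.522]
ft_force: [-1.3, -1.0, 0.7]
finger_gap: 1.001
```

```bash
python3 - <<'E'
from lids import *
st();im=shot('wrist');save(im['pixels'],'w18.png');st()
E
```

```text
t 31.4 pos [0.6222 0.1302 0.3405] yaw 5.24 down [ 0.0004  0.0011 -1.    ] f [-1.3226 -0.9869  0.7305] gap 1.001 q [-0.2501  0.6614 -0.0522  1.4913  0.0372  0.9892 -0.2204]
t 31.45 pos [0.621  0.1301 0.3402] yaw 5.25 down [-0.0015  0.0008 -1.    ] f [-0.4914  0.1735 -0.1346] gap 1.0 q [-0.2502  0.6608 -0.0525  1.4939  0.0371  0.9891 -0.2204]
```

View pics/w18.png

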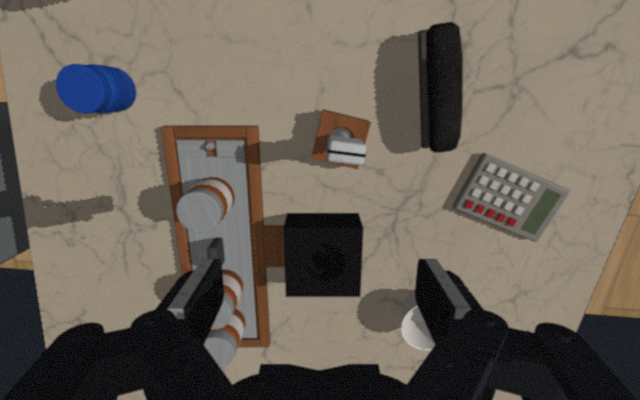

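```bash
python3 - <<'E'
from lids import *
st();im=shot('wrist')
save(cv2.resize(im['pixels'][100:310,280:390],None,fx=4,fy=2.8,interpolation=cv2.INTER_CUBIC),'w18c.png')
save(cv2.resize(im['pixels'][105:175,305:375],None,fx=8,fy=8,interpolation=cv2.INTER_CUBIC),'w18d.png')
E
```

```text
t 31.45 pos [0.621  0.1301 0.3402] yaw 5.25 down [-0.0015  0.0008 -1.    ] f [-0.4914  0.1735 -0.1346] gap 1.0 q [-0.2502  0.6608 -0.0525  1.4939  0.0371  0.9891 -0.2204]
```

View pics/w18d.png

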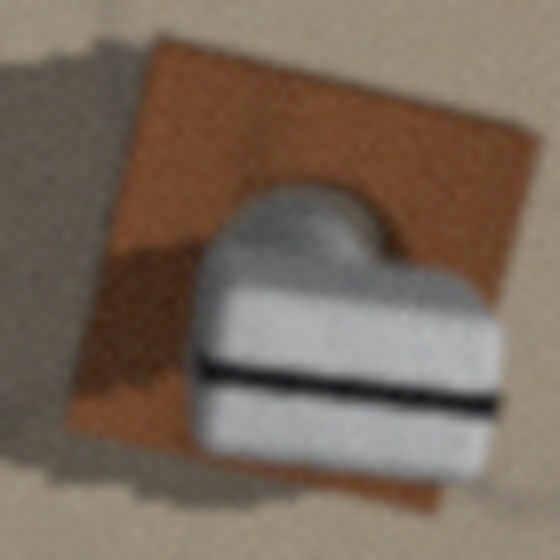

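```bash
python3 - <<'E'
from h import *
im=shot('wrist');st()
D=lambda x,y:(305+x/8-.4,105+y/8-.4)
a,b=ray(im,D(205,370),.11),ray(im,D(498,405),.11);print(a,b,np.linalg.norm(b-a),np.degrees(np.arctan2(b[1]-a[1],b[0]-a[0])))
print('c',ray(im,D(352,387),.11))
q=[ray(im,D(*p),.028) for p in [(155,38),(540,135),(437,505),(72,428)]]
print(np.mean(q,0),np.degrees(np.arctan2(*(q[1]-q[0])[1::-1])))
E
```

```text
t 31.55 pos [0.6203 0.1302 0.3401] yaw 5.28 down [-0.0023  0.0007 -1.    ] f [0.2686 0.7135 0.0997] gap 1.0 q [-0.2504  0.6602 -0.0528  1.4956  0.0372  0.9889 -0.2204]
[0.6278 0.1586 0.11  ] [0.6614 0.1577 0.11  ] 0.03354493128151629 -1.5299289748716889
c [0.6446 0.1582 0.11  ]
[0.644  0.1587 0.028 ] -8.40677886316219
```

```bash
python3 - <<'E'
from h import *
plan([.6445,.1585,.24],88.5)
E
```

```text
d [ 0.1     0.0269 -0.0259] a [-1.4525 -0.0024  0.0012] |d| 0.107 deg 83.2
```

Emit:
servo_tool(
  commands=[
    {"x": 0.02, "y": 0.006, "z": -0.006, "ax": -0.18, "ay": -0.002, "az": 0.001, "claw": 0.8},
    {"x": 0.04, "y": 0.012, "z": -0.012, "ax": -0.36, "ay": -0.002, "az": 0.001, "claw": 0.7},
    {"x": 0.05, "y": 0.018, "z": -0.018, "ax": -0.54, "ay": -0.002, "az": 0.001, "claw": 0.6},
    {"x": 0.05, "y": 0.027, "z": -0.026, "ax": -0.72, "ay": -0.002, "az": 0.001, "claw": 0.6},
    {"x": 0.05, "y": 0.027, "z": -0.026, "ax": -0.9, "ay": -0.002, "az": 0.001, "claw": 0.6},
  ],
)

```text
time: 32.17
eef_pos: [0.6439, 0.1594, 0.2898]
tcp_rot: [0.199, 0.679, -0.2, 0.678]
ft_force: [0.1, -0.2, -0.5]
finger_gap: 0.601
```

```bash
python3 - <<'E'
from h import *
st();plan([.6445,.1585,.24],88.5)
E
```

```text
t 32.17 pos [0.6439 0.1594 0.2898] yaw 57.27 down [-0.0016 -0.0003 -1.    ] f [ 0.0511 -0.2276 -0.5403] gap 0.601 q [-0.1568  0.7667 -0.3018  1.4485  0.253   0.9663  0.4759]
d [ 0.0498 -0.0004  0.0011] a [-0.5451 -0.0014  0.0008] |d| 0.05 deg 31.2
```

Emit:
servo_tool(
  commands=[
    {"x": 0, "y": 0, "z": 0.001, "ax": -0.18, "ay": -0.001, "az": 0.001, "claw": 0.6},
    {"x": 0, "y": 0, "z": 0.001, "ax": -0.36, "ay": -0.001, "az": 0.001, "claw": 0.6},
    {"x": 0.02, "y": 0, "z": 0.001, "ax": -0.54, "ay": -0.001, "az": 0.001, "claw": 0.6},
    {"x": 0.04, "y": 0, "z": 0.001, "ax": -0.545, "ay": -0.001, "az": 0.001, "claw": 0.6},
    {"x": 0.05, "y": 0, "z": 0.001, "ax": -0.545, "ay": -0.001, "az": 0.001, "claw": 0.6},
  ],
)

```text
time: 32.8
eef_pos: [0.6434, 0.1583, 0.2388]
tcp_rot: [0.009, 0.708, -0.01, 0.706]
ft_force: [-0.2, -1.1, 0.9]
finger_gap: 0.601
```

```bash
python3 - <<'E'
from h import *
im=shot('wrist');save(im['pixels'],'w19.png');st();plan([.6445,.1585,.146],88.5);print(proj(im,[.6445,.1585,.11]))
E
```

```text
t 32.85 pos [0.6432 0.1583 0.2379] yaw 88.5 down [-0.0039 -0.0012 -1.    ] f [ 0.6915 -0.6843 -0.6546] gap 0.597 q [-0.0904  0.8414 -0.4299  1.4933  0.4073  0.9006  0.8945]
d [0.0919 0.0004 0.0017] a [ 0.0001 -0.0038  0.0013] |d| 0.092 deg 0.2
[317.343  220.7285]
```

View pics/w19.png

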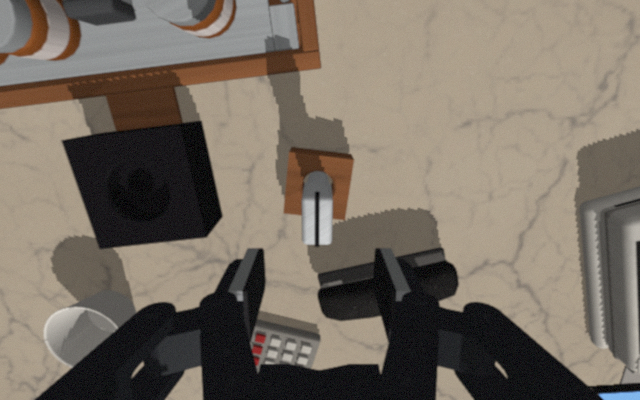

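Emit:
servo_tool(
  commands=[
    {"x": 0.025, "y": 0, "z": 0.002, "ax": 0, "ay": -0.004, "az": 0.001, "claw": 0.6},
    {"x": 0.05, "y": 0, "z": 0.002, "ax": 0, "ay": -0.004, "az": 0.001, "claw": 0.6},
    {"x": 0.075, "y": 0, "z": 0.002, "ax": 0, "ay": -0.004, "az": 0.001, "claw": 0.6},
    {"x": 0.092, "y": 0, "z": 0.002, "ax": 0, "ay": -0.004, "az": 0.001, "claw": 0.6},
    {"x": 0.092, "y": 0, "z": 0.002, "ax": 0, "ay": -0.004, "az": 0.001, "claw": 0.6},
  ],
)

```text
time: 33.48
eef_pos: [0.6442, 0.1579, 0.1451]
tcp_rot: [0.009, 0.708, -0.01, 0.706]
ft_force: [-0.6, 0.1, 0.3]
finger_gap: 0.601
```

```bash
python3 - <<'E'
from h import *
im=shot('wrist');save(im['pixels'],'w20.png');st();plan([.6445,.1585,.145],88.5)
E
```

```text
t 33.52 pos [0.6448 0.1583 0.1461] yaw 88.51 down [ 0.0002 -0.0003 -1.    ] f [-0.3891  0.2744  0.1926] gap 0.597 q [-0.1144  0.9571 -0.3798  1.5432  0.4705  0.7332  0.8431]
d [ 0.0011  0.0002 -0.0004] a [0.0002 0.0002 0.0003] |d| 0.001 deg 0.0
```

View pics/w20.png

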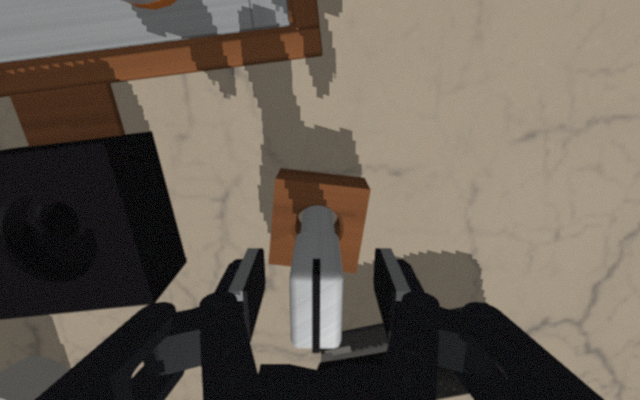

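Centred between the pads. I close.

Emit:
servo_tool(
  commands=[
    {"x": 0, "y": 0, "z": 0, "ax": 0, "ay": 0, "az": 0, "claw": 0.4},
    {"x": 0, "y": 0, "z": 0, "ax": 0, "ay": 0, "az": 0, "claw": 0.2},
    {"x": 0, "y": 0, "z": 0, "ax": 0, "ay": 0, "az": 0, "claw": 0.1},
    {"x": 0, "y": 0, "z": 0, "ax": 0, "ay": 0, "az": 0, "claw": 0},
    {"x": 0, "y": 0, "z": 0, "ax": 0, "ay": 0, "az": 0, "claw": 0},
  ],
)

```text
time: 34.15
eef_pos: [0.6455, 0.1585, 0.1474]
tcp_rot: [0.009, 0.706, -0.009, 0.708]
ft_force: [-0.6, -0.1, 6.1]
finger_gap: 0.224
```

Emit:
servo_tool(
  commands=[
    {"x": -0.02, "y": 0, "z": 0, "ax": 0, "ay": 0, "az": 0, "claw": 0},
    {"x": -0.05, "y": 0, "z": 0, "ax": 0, "ay": 0, "az": 0, "claw": 0},
    {"x": -0.08, "y": 0, "z": 0, "ax": 0, "ay": 0, "az": 0, "claw": 0},
    {"x": -0.1, "y": 0, "z": 0, "ax": 0, "ay": 0, "az": 0, "claw": 0},
    {"x": -0.1, "y": 0, "z": 0, "ax": 0, "ay": 0, "az": 0, "claw": 0},
  ],
)

```text
time: 34.78
eef_pos: [0.6462, 0.1589, 0.2499]
tcp_rot: [0.01, 0.705, -0.009, 0.709]
ft_force: [0.2, -0.2, -1.2]
finger_gap: 0.228
```

```bash
python3 - <<'E'
from h import *
im=shot('wrist');save(im['pixels'],'w21.png');st()
w=wor(.135-.0044,-.0054);print(w);plan([*w,.22],88.5)
E
```

```text
t 34.83 pos [0.6455 0.1585 0.2483] yaw 88.5 down [ 0.0036  0.0007 -1.    ] f [-0.1303 -0.2422 -1.3841] gap 0.223 q [-0.0878  0.8299 -0.4349  1.4838  0.4043  0.914   0.8986]
[0.6342 0.0053]
d [ 0.0282 -0.1535 -0.0073] a [-0.      0.0035 -0.0007] |d| 0.156 deg 0.2
```

View pics/w21.png

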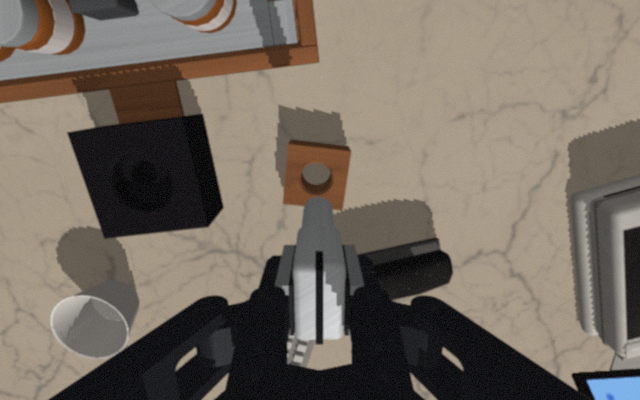

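```bash
python3 - <<'E'
import cv2
a=cv2.imread('pics/w21.png')[105:245,60:230]; a=cv2.convertScaleAbs(a,alpha=3)
cv2.imwrite('pics/w21c.png',cv2.resize(a,None,fx=4,fy=4,interpolation=cv2.INTER_CUBIC))
a=cv2.imread('pics/w14.png')[0:120,430:640]; a=cv2.convertScaleAbs(a,alpha=3)
cv2.imwrite('pics/w14c.png',cv2.resize(a,None,fx=3.5,fy=3.5,interpolation=cv2.INTER_CUBIC))
a=cv2.imread('pics/w20.png')[125:325,0:190]; a=cv2.convertScaleAbs(a,alpha=3)
cv2.imwrite('pics/w20c.png',cv2.resize(a,None,fx=3,fy=3,interpolation=cv2.INTER_CUBIC))
E
```

```text
(no output)
```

View pics/w21c.png

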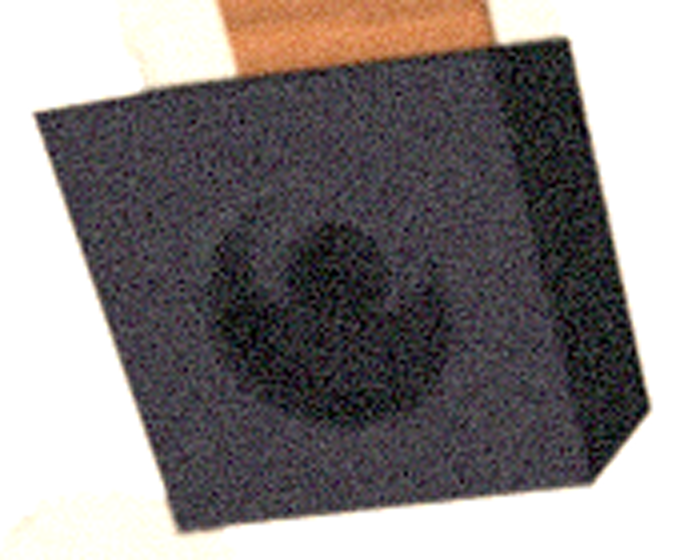

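View pics/w14c.png

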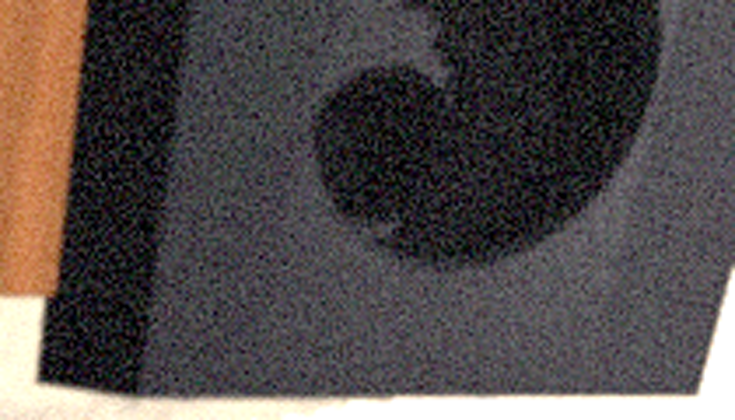

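View pics/w20c.png

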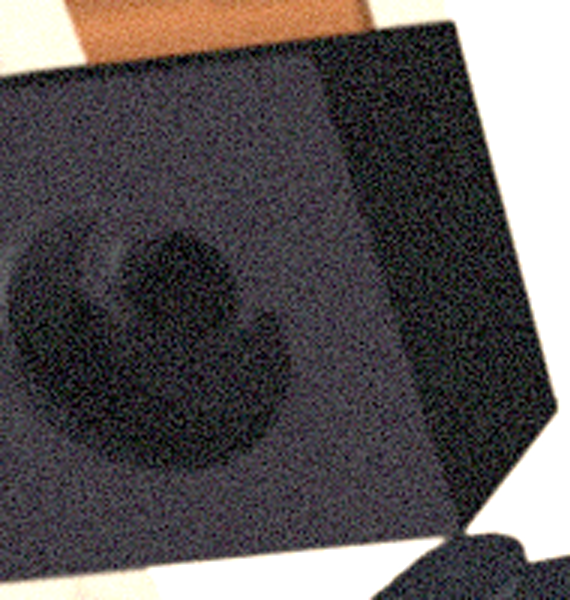

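```bash
python3 - <<'E'
from caddy import *
base=shot('wrist')
def mk(pos,psi):
    c,q=np.cos(np.radians(psi)),np.sin(np.radians(psi))
    im=dict(base); im['state']={'eef_pos':np.array(pos),'tcp_rot':R.from_matrix(np.array([[0,c,q],[0,q,-c],[-1,0,0.]])).as_quat()}; return im
def rep(n,im,T,well_pts,hole,hr):
    hw=ray(im,T(*hole),.032); e=ray(im,T(hole[0]+hr,hole[1]),.032)
    print(n,'hole',hw[:2],'local',loc(hw)-[.135,0],'rad',np.linalg.norm(e-hw))
    for nm,p in well_pts: w=ray(im,T(*p),.05); print('   ',nm,w[:2],'local-off',loc(w)-[.135,0])
T=lambda ox,oy,s:(lambda x,y:(ox+x/s-.4,oy+y/s-.4))
rep('w21',mk([.6458,.1586,.2487],88.5),T(60,105,4),[('c(-,-)',(37,113)),('c(-,+)',(495,55)),('c(+,+)',(590,487)),('c(+,-)',(180,532)),('wellc',(330,320))],(338,272),51)
rep('w20',mk([.6445,.1581,.1456],88.5),T(0,125,3),[('c(-,+)',(315,55)),('c(+,+)',(462,533))],(180,288),60)
rep('w14',mk([.514,-.1138,.181],5.2),T(430,0,3.5),[('c(-,-)',(137,393)),('c(+,-)',(698,393))],(385,140),72)
E
```

```text
w21 hole [0.6328 0.0061] local [-0.0058 -0.0045] rad 0.011244392117014357
    c(-,-) [ 0.5948 -0.038 ] local-off [-0.0476 -0.0449]
    c(-,+) [0.586  0.0549] local-off [-0.048   0.0484]
    c(+,+) [0.678  0.0618] local-off [0.0443 0.0468]
    c(+,-) [ 0.6863 -0.0298] local-off [ 0.0442 -0.0451]
    wellc [0.6389 0.0123] local-off [0.0009 0.0011]
w20 hole [0.6358 0.0063] local [-0.0027 -0.0046] rad 0.011822999730086175
    c(-,+) [0.5885 0.0546] local-off [-0.0454  0.048 ]
    c(+,+) [0.681  0.0626] local-off [0.0474 0.0474]
w14 hole [0.6374 0.005 ] local [-0.0013 -0.006 ] rad 0.012335150566882435
    c(-,-) [ 0.5967 -0.0399] local-off [-0.0459 -0.047 ]
    c(+,-) [ 0.6902 -0.0314] local-off [ 0.048 -0.047]
```

```bash
python3 - <<'E'
from h import *
st();plan([.636,.0056,.225],88.5)
E
```

```text
t 34.88 pos [0.645  0.1582 0.2472] yaw 88.5 down [ 0.0017 -0.0001 -1.    ] f [ 0.3174  0.3306 -1.7596] gap 0.223 q [-0.0878  0.8311 -0.4344  1.4847  0.4044  0.914   0.8986]
d [ 0.0222 -0.1528 -0.005 ] a [0.     0.0017 0.0001] |d| 0.154 deg 0.1
```

Emit:
servo_tool(
  commands=[
    {"x": 0, "y": -0.04, "z": -0.001, "ax": 0, "ay": 0.002, "az": 0, "claw": 0},
    {"x": 0, "y": -0.08, "z": -0.003, "ax": 0, "ay": 0.002, "az": 0, "claw": 0},
    {"x": 0.01, "y": -0.12, "z": -0.004, "ax": 0, "ay": 0.002, "az": 0, "claw": 0},
    {"x": 0.022, "y": -0.153, "z": -0.005, "ax": 0, "ay": 0.002, "az": 0, "claw": 0},
    {"x": 0.022, "y": -0.153, "z": -0.005, "ax": 0, "ay": 0.002, "az": 0, "claw": 0},
  ],
)

```text
time: 35.5
eef_pos: [0.6344, 0.0002, 0.2226]
tcp_rot: [0.01, 0.709, -0.013, 0.705]
ft_force: [-0.1, 0.7, -1.6]
finger_gap: 0.225
```

Emit:
servo_tool(
  commands=[
    {"x": 0, "y": 0, "z": 0, "ax": 0, "ay": 0, "az": 0, "claw": 0},
    {"x": 0, "y": 0, "z": 0, "ax": 0, "ay": 0, "az": 0, "claw": 0},
    {"x": 0, "y": 0, "z": 0, "ax": 0, "ay": 0, "az": 0, "claw": 0},
    {"x": 0, "y": 0, "z": 0, "ax": 0, "ay": 0, "az": 0, "claw": 0},
    {"x": 0, "y": 0, "z": 0, "ax": 0, "ay": 0, "az": 0, "claw": 0},
  ],
)

```text
time: 36.12
eef_pos: [0.6345, 0.0005, 0.2227]
tcp_rot: [0.01, 0.709, -0.013, 0.705]
ft_force: [-0.2, -0.8, -1.7]
finger_gap: 0.228
```

```bash
python3 - <<'E'
from h import *
st();plan([.636,.0056,.19],88.5)
im=shot('wrist');save(im['pixels'],'w22.png')
a=cv2.convertScaleAbs(im['pixels'][60:320,200:440],alpha=2.5);save(cv2.resize(a,None,fx=2.3,fy=2.3),'w22c.png')
im=shot('side');save(cv2.resize(im['pixels'][110:260,260:400],None,fx=4,fy=4,interpolation=cv2.INTER_CUBIC),'s8.png')
E
```

```text
t 36.12 pos [0.6345 0.0005 0.2227] yaw 88.19 down [-0.0056 -0.0041 -1.    ] f [-0.1982 -0.752  -1.7391] gap 0.228 q [ 0.1593  0.8281 -0.4373  1.5961  0.4436  0.8241  1.078 ]
d [0.0327 0.0052 0.0015] a [-0.0055 -0.0055  0.0043] |d| 0.033 deg 0.5
```

View pics/w22c.png

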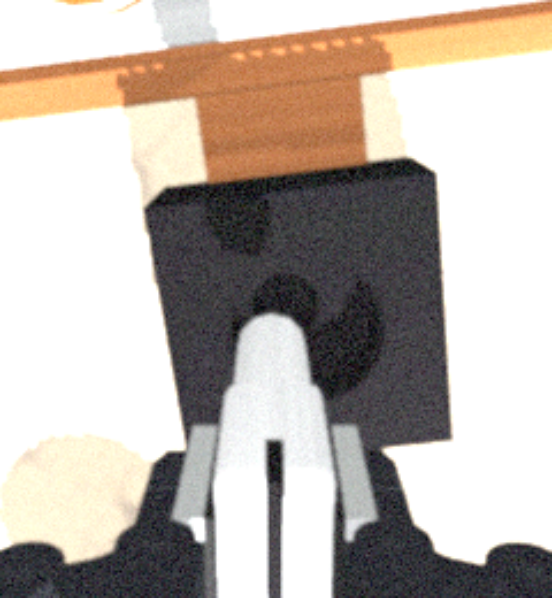

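View pics/s8.png

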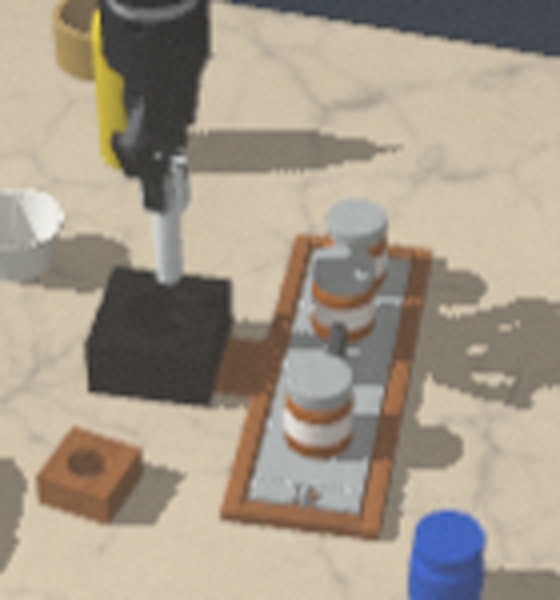

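```bash
python3 - <<'E'
from h import *
im=shot('wrist');st();s=im['state'];A=R.from_quat(s['tcp_rot'])
T=lambda x,y:(200+x/2.3-.3,60+y/2.3-.3)
h=ray(im,T(284,303),.032);print('hole',h, 'tool',A.inv().apply(h-s['eef_pos']))
print('rad',np.linalg.norm(ray(im,T(316,303),.032)-h))
for dz in (-.002,-.001,0,.001):
    # silhouettes of foot circle (r 7.5) at x .1474 : topmost pixel and lateral
    P=[proj(im,A.apply([.1474,.0075*np.cos(t),dz+.0075*np.sin(t)])+s['eef_pos']) for t in np.linspace(0,6.28,60)]
    Q=[proj(im,A.apply([.1439,.01*np.cos(t),dz+.01*np.sin(t)])+s['eef_pos']) for t in np.linspace(0,6.28,60)]
    P=(np.array(P)-[199.7,59.7])*2.3;Q=(np.array(Q)-[199.7,59.7])*2.3; print(dz,P.min(0),P.max(0),Q.min(0),Q.max(0))
for p in [(152,208),(437,172),(450,438)]: print(loc(ray(im,T(*p),.05))-[.135,0])
plan([.6365,.0065,.205],88.5)
E
```

```text
t 36.27 pos [0.6345 0.0003 0.2226] yaw 88.16 down [-0.0058 -0.0043 -1.    ] f [ 0.1411  0.785  -1.1515] gap 0.226 q [ 0.1597  0.8282 -0.4371  1.5962  0.4437  0.8241  1.078 ]
hole [0.6341 0.0044 0.032 ] tool [0.1907 0.0049 0.0005]
rad 0.011361677823097532
-0.002 [244.6748 312.7475] [294.5991 359.8934] [235.7998 308.189 ] [303.3502 371.8741]
-0.001 [244.7133 315.9506] [294.5715 362.9718] [235.8508 311.4568] [303.3105 374.971 ]
0 [244.7517 319.1451] [294.544 366.042] [235.9017 314.7157] [303.2708 378.0596]
0.001 [244.79   322.3311] [294.5165 369.1043] [235.9524 317.9658] [303.2313 381.1401]
[-0.0464 -0.0437]
[-0.0466  0.047 ]
[0.046 0.046]
d [0.0176 0.0064 0.0019] a [-0.0059 -0.0057  0.0044] |d| 0.019 deg 0.5
```

Emit:
servo_tool(
  commands=[
    {"x": 0.003, "y": 0.003, "z": 0.001, "ax": -0.006, "ay": -0.006, "az": 0.004, "claw": 0},
    {"x": 0.006, "y": 0.005, "z": 0.001, "ax": -0.006, "ay": -0.006, "az": 0.004, "claw": 0},
    {"x": 0.01, "y": 0.005, "z": 0.001, "ax": -0.006, "ay": -0.006, "az": 0.004, "claw": 0},
    {"x": 0.01, "y": 0.005, "z": 0.001, "ax": -0.006, "ay": -0.006, "az": 0.004, "claw": 0},
    {"x": 0.01, "y": 0.005, "z": 0.001, "ax": -0.006, "ay": -0.006, "az": 0.004, "claw": 0},
  ],
)

```text
time: 36.9
eef_pos: [0.6356, 0.0051, 0.2125]
tcp_rot: [0.009, 0.707, -0.009, 0.707]
ft_force: [0.4, -0.6, -1.2]
finger_gap: 0.225
```

```bash
python3 - <<'E'
from h import *
st();plan([.6358,.0055,.183],88.2)
E
```

```text
t 36.9 pos [0.6356 0.0051 0.2125] yaw 88.5 down [ 0.0002 -0.0005 -1.    ] f [ 0.3763 -0.6428 -1.2265] gap 0.225 q [ 0.1516  0.8407 -0.433   1.6046  0.4529  0.7976  1.0695]
d [0.0295 0.0004 0.0002] a [0.0052 0.0002 0.0005] |d| 0.03 deg 0.3
```

Descend so the tip nears the well floor (floor contact would be at TCP z ≈ 0.179).

Emit:
servo_tool(
  commands=[
    {"x": 0.008, "y": 0, "z": 0, "ax": 0, "ay": 0, "az": 0, "claw": 0},
    {"x": 0.016, "y": 0, "z": 0, "ax": 0, "ay": 0, "az": 0, "claw": 0},
    {"x": 0.022, "y": 0, "z": 0, "ax": 0, "ay": 0, "az": 0, "claw": 0},
    {"x": 0.028, "y": 0, "z": 0, "ax": 0, "ay": 0, "az": 0, "claw": 0},
    {"x": 0.031, "y": 0, "z": 0, "ax": 0, "ay": 0, "az": 0, "claw": 0},
  ],
)

```text
time: 37.52
eef_pos: [0.6355, 0.0051, 0.181]
tcp_rot: [0.009, 0.707, -0.009, 0.707]
ft_force: [-0.0, 0.9, -1.7]
finger_gap: 0.227
```

Emit:
servo_tool(
  commands=[
    {"x": 0.001, "y": 0, "z": 0, "ax": 0, "ay": 0, "az": 0, "claw": 0},
    {"x": 0.003, "y": 0, "z": 0, "ax": 0, "ay": 0, "az": 0, "claw": 0},
    {"x": 0.005, "y": 0, "z": 0, "ax": 0, "ay": 0, "az": 0, "claw": 0},
    {"x": 0.007, "y": 0, "z": 0, "ax": 0, "ay": 0, "az": 0, "claw": 0},
    {"x": 0.008, "y": 0, "z": 0, "ax": 0, "ay": 0, "az": 0, "claw": 0},
  ],
)

```text
time: 38.15
eef_pos: [0.6354, 0.005, 0.1729]
tcp_rot: [0.009, 0.707, -0.009, 0.707]
ft_force: [-0.4, 0.2, -1.9]
finger_gap: 0.224
```

```bash
python3 - <<'E'
from h import *
st();print(sense()['wrist_torque'])
E
```

```text
t 38.15 pos [0.6354 0.005  0.1729] yaw 88.5 down [-0.0004 -0.0006 -1.    ] f [-0.3553  0.1965 -1.8614] gap 0.224 q [ 0.1375  0.8924 -0.4063  1.6273  0.4838  0.7241  1.0433]
[-0.0201  0.0422 -0.0118]
```

The tip is 6 mm below the well floor with no contact force, so it is in the hole. I keep lowering.

Emit:
servo_tool(
  commands=[
    {"x": 0.003, "y": 0, "z": 0, "ax": 0, "ay": 0, "az": 0, "claw": 0},
    {"x": 0.006, "y": 0, "z": 0, "ax": 0, "ay": 0, "az": 0, "claw": 0},
    {"x": 0.009, "y": 0, "z": 0, "ax": 0, "ay": 0, "az": 0, "claw": 0},
    {"x": 0.012, "y": 0, "z": 0, "ax": 0, "ay": 0, "az": 0, "claw": 0},
    {"x": 0.015, "y": 0, "z": 0, "ax": 0, "ay": 0, "az": 0, "claw": 0},
  ],
)

```text
time: 38.78
eef_pos: [0.6354, 0.005, 0.1577]
tcp_rot: [0.009, 0.707, -0.009, 0.707]
ft_force: [0.4, -0.2, -1.2]
finger_gap: 0.227
```

Emit:
servo_tool(
  commands=[
    {"x": 0.001, "y": 0, "z": 0, "ax": 0, "ay": 0, "az": 0, "claw": 0},
    {"x": 0.002, "y": 0, "z": 0, "ax": 0, "ay": 0, "az": 0, "claw": 0},
    {"x": 0.003, "y": 0, "z": 0, "ax": 0, "ay": 0, "az": 0, "claw": 0},
    {"x": 0.004, "y": 0, "z": 0, "ax": 0, "ay": 0, "az": 0, "claw": 0},
    {"x": 0.004, "y": 0, "z": 0, "ax": 0, "ay": 0, "az": 0, "claw": 0},
  ],
)

```text
time: 39.4
eef_pos: [0.6355, 0.0051, 0.1544]
tcp_rot: [0.009, 0.707, -0.01, 0.707]
ft_force: [-1.9, -1.0, 4.9]
finger_gap: 0.225
```

Bottomed out: TCP 0.1544 puts the foot at 7 mm, which is fully home. I release.

Emit:
servo_tool(
  commands=[
    {"x": 0, "y": 0, "z": 0, "ax": 0, "ay": 0, "az": 0, "claw": 0.4},
    {"x": 0, "y": 0, "z": 0, "ax": 0, "ay": 0, "az": 0, "claw": 0.6},
    {"x": -0.01, "y": 0, "z": 0, "ax": 0, "ay": 0, "az": 0, "claw": 0.7},
    {"x": -0.06, "y": 0, "z": 0, "ax": 0, "ay": 0, "az": 0, "claw": 0.7},
    {"x": -0.12, "y": 0, "z": 0, "ax": 0, "ay": 0, "az": 0, "claw": 0.7},
  ],
)

```text
time: 40.02
eef_pos: [0.635, 0.0051, 0.2752]
tcp_rot: [0.009, 0.708, -0.009, 0.706]
ft_force: [1.5, -0.8, -0.7]
finger_gap: 0.701
```

Emit:
servo_tool(
  commands=[
    {"x": -0.05, "y": 0, "z": -0.04, "ax": 0, "ay": 0, "az": 0, "claw": 1},
    {"x": -0.1, "y": 0, "z": -0.08, "ax": 0, "ay": 0, "az": 0, "claw": 1},
    {"x": -0.12, "y": 0, "z": -0.12, "ax": 0, "ay": 0, "az": 0, "claw": 1},
    {"x": -0.12, "y": 0, "z": -0.13, "ax": 0, "ay": 0, "az": 0, "claw": 1},
    {"x": -0.12, "y": 0, "z": -0.13, "ax": 0, "ay": 0, "az": 0, "claw": 1},
  ],
)

```text
time: 40.65
eef_pos: [0.5051, 0.0083, 0.3957]
tcp_rot: [0.009, 0.708, -0.01, 0.706]
ft_force: [0.7, 0.0, -0.2]
finger_gap: 1.0
```

```bash
python3 - <<'E'
from h import *
st();im=shot('wrist');save(im['pixels'],'w23.png')
im=shot('side');save(cv2.resize(im['pixels'][90:350,200:420],None,fx=2.3,fy=2.3,interpolation=cv2.INTER_CUBIC),'s9.png')
im=shot('scene');save(cv2.resize(im['pixels'][145:295,145:455],None,fx=2.5,fy=2.5,interpolation=cv2.INTER_CUBIC),'sc11.png')
E
```

```text
t 40.65 pos [0.5051 0.0083 0.3957] yaw 88.52 down [-0.0017 -0.0012 -1.    ] f [ 0.7333  0.0131 -0.206 ] gap 1.0 q [ 0.2577  0.4562 -0.5594  1.7785  0.2844  0.9899  1.131 ]
```

View pics/w23.png

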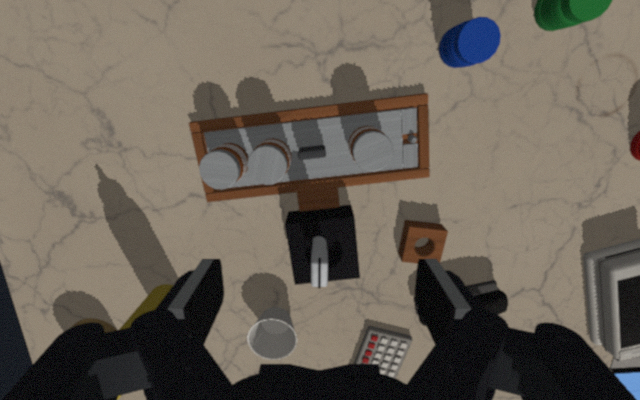

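View pics/s9.png

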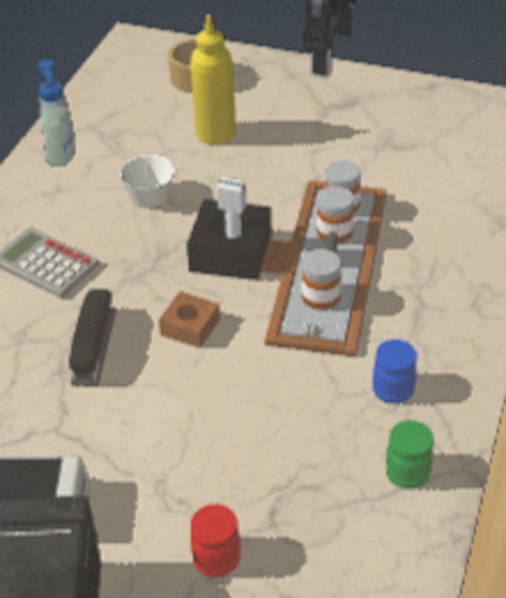

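View pics/sc11.png

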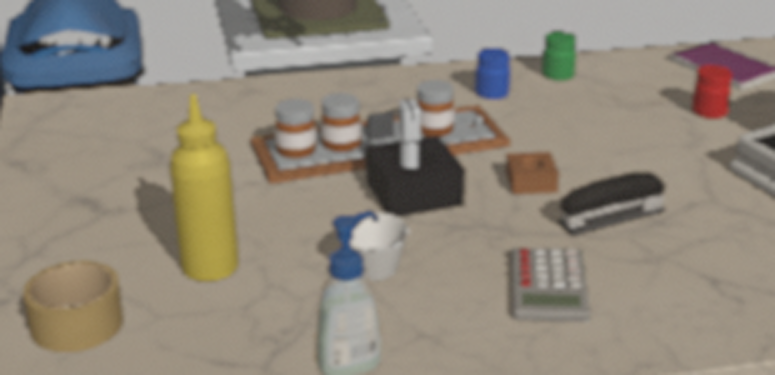

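```bash
python3 - <<'E'
from lids import *
im=shot('wrist');st();save(cv2.resize(im['pixels'][80:300,180:450],None,fx=2.8,fy=2.7,interpolation=cv2.INTER_CUBIC),'w24.png')
for uv in [(222,169),(270,162),(372,147)]: w=ray(im,uv,.074);print('jar lid',w,loc(w))
w=ray(im,(319,287),.117);print('post top',loc(w)-[.135,0])
for n in('side','scene'):
    im=shot(n)
    for l in('squeeze_bottle','dip_cup','stapler','post_tip'):
        for r in spot_point(l,n)[:1]: print(n,l,round(r['p'],2),ray(im,r['uv'],0)[:2])
E
```

```text
t 40.85 pos [0.5061 0.0084 0.3946] yaw 88.49 down [-0.0032 -0.0001 -1.    ] f [ 0.0689 -0.2913  0.0539] gap 0.998 q [ 0.2572  0.4594 -0.5589  1.7766  0.2842  0.99    1.131 ]
jar lid [ 0.5137 -0.1067  0.074 ] [ 0.0004 -0.1059]
jar lid [ 0.5068 -0.0486  0.074 ] [-0.0013 -0.0474]
jar lid [0.492  0.0724 0.074 ] [-0.0049  0.0745]
post top [ 0.0127 -0.0063]
side squeeze_bottle 0.96 [ 0.7334 -0.2422]
side dip_cup 0.81 [ 0.7822 -0.0814]
side stapler 0.74 [0.7424 0.2113]
side post_tip 0.5 [ 0.6411 -0.0185]
scene squeeze_bottle 0.93 [ 0.7401 -0.2418]
scene dip_cup 0.55 [ 0.7933 -0.0703]
scene stapler 0.79 [0.7684 0.2072]
scene post_tip 0.72 [ 0.6282 -0.001 ]
```

View pics/w24.png

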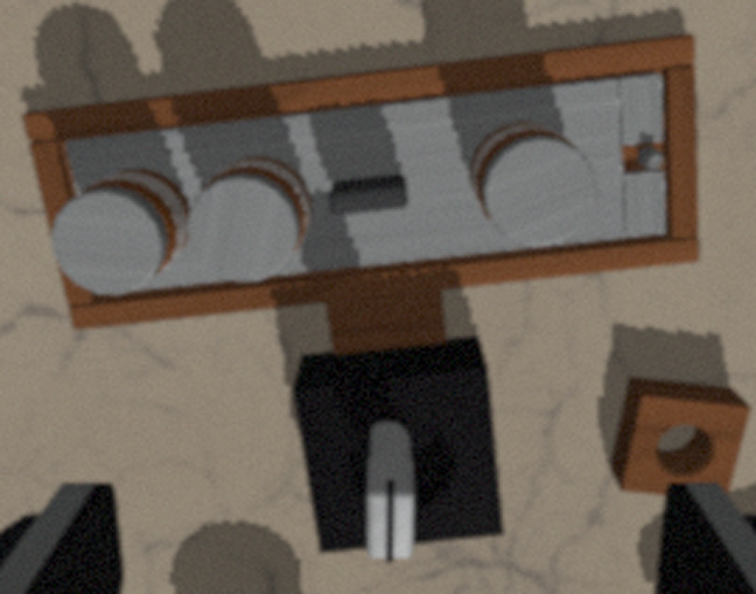

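```bash
python3 - <<'E'
from h import *
im=shot('wrist')
for r in (480,523,560): print(loc(ray(im,(180+390/2.8,80+r/2.7),.117))-[.135,0])
E
```

```text
[-0.026  -0.0012]
[-0.0052 -0.0036]
[ 0.0133 -0.0058]
```

```bash
python3 - <<'E'
from bench import *
print(close_job())
E
```

```text
the job is handed in; nothing more can be done
None
```

The job is handed in at about 41 s of the 210 s allowed; the report gave no verdict.

- **Plate:** it lies flat in the recess with the pin in its notch. It seated at 6 mm above the counter, and the last pictures show it level with the rim.
- **Jars:** I found three matching jars and no fourth in any view, and left the blue, green and red look-alikes alone. All three stand upright on the plate at about −106, −47 and +74 mm along it, within 5 mm of its centreline. The first jar was knocked about 5 cm along the plate while I fetched the second. It stayed upright on the plate, so I left it there and placed the second at the far end.
- **Post:** the hole showed in the wrist pictures at about (−4, −6) mm from the well's centre, so no feeling about over the floor was needed. The post dropped in with no side force and touched bottom with its foot 43 mm below the mouth, fully home. I released it and it stands upright.
- **Bystanders:** position checks before and after agree to within about 2 cm, which is the scatter of the network readings, and the pictures show nothing visibly moved.
- **Readings that disagreed:** the network's post-foot readings differed by about 2 cm between cameras. The first post-top check was read at the head's end and came out 13 mm off in x. A re-read at its centre gave about (−5, −4) mm, which agrees with the hole.

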